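# Copy the guide-arm angle with a sliding bevel

## Robot

A 7-joint arm with a two-finger parallel gripper is mounted at the origin on the work surface. World frame = base frame: x ahead of the robot, y to its left, z up, the work surface at z = 0. Lengths are in m, angles in rad, forces in N, time in s.
With the tool pointing down it reaches from about 0.425 to 0.825 m from the base axis. Payload 3.6 kg.
Tool frame: the origin (TCP) lies at the very end of the fingers, on their centre line; the grasp point (between the pads) lies 19 mm behind it (robot.hold_point_z is the distance from the TCP to the grasp point, in m); z points along the fingers, y is the direction in which the jaws open and shut (so a half turn about z gives the same grasp; the last joint's range is limited). The gripper opens to 85 mm and grips with 20 to 120 N. Pads are 22 mm wide; open, the fingers measure 114 mm over their backs; the gripper's body (76 mm by 85 mm) begins 54 mm behind the grasp point. The pads swing forward as they close: fully open they stand 13 mm farther back than shut.
Start: joints at [1.315, 0.615, -0.013, 1.423, 0.008, 1.103, -0.04], TCP at [0.147, -0.633, 0.231] pointing down, gripper open.
Joint ranges: [-3.12, 3.12], [-0.3, 2.06], [-1.34, 1.32], [0.26, 2.42], [-1.36, 4.5], [0.01, 1.98], [-2.84, 2.84]. Speed limits (rad/s): [2.79, 2.79, 3.14, 3.14, 3.14, 3.14, 3.14].

## Interface

Orientations are given as a 3x3 rotation matrix whose columns are the frame's x, y, z axes.
In Python, from plant import robot, optics gives the robot as it stands.
- The arm moves only by the tool drive_tool, never from a script. Its argument "motion" is a list of rows, each an object with "rot": the turn, a rotation vector about the tool's x, y, z each as a share of 45 degrees, from -1 to 1, a list of three; "slide": the shift along the tool's x, y, z each as a share of 5 cm, from -1 to 1, a list of three; "jaw": the gripper's target within -1 to 1 (fully open at 1, half-way at 0, shut at -1). In form: [{"rot": [ax, ay, az], "slide": [tx, ty, tz], "jaw": jaw}, ...]. A call has 1 to 5 rows; each row shifts and turns the pose as measured when the row begins, along the tool's axes as they then stand; what a row does not reach is not made up. A row lasts 1/10 s, in which the tool goes at most 50 mm and 8.59 degrees, less where a joint would pass 70% of its speed; a pose out of reach is approached as far as the arm can. A call with a number of a shift or a turn outside -1 to 1 is refused whole. A call with a gripper value outside its range is refused whole. The fingers move at their own pace and stop on an object; "newtons" is the grip in N (left out, the last holds). Time passes only in rows, so rows that do not move let the fingers close. It gives the time, the measured TCP pose, the force and the opening at its end, in the units of the state.
- robot.get_state(): the state, without advancing time (a new reading comes with each control period).
- optics.camera(name): name is "side" or "top" or "wrist"; returns a dict with "image" (420x560x3 uint8, red, green, blue), "fovy" (degrees; the focal length in pixels is half the picture's height over the tangent of half this angle, whatever the lens; pixels are square), "cx", "cy" (the principal point, pixels), "pose" (4x4, takes a point from camera to world coordinates); the wrist camera has in their place "T_tool_cam" (4x4, takes a point from camera to tool coordinates, whose origin is the TCP and whose axes are the flange's). Camera axes: x right, y up, looking along -z (the intrinsics and any distortion apply to the point x, -y, -z); pixel columns grow to the right and rows downward; lengths in m; the calibration is good to about 2 mm. A picture is of the moment at which its call begins: read the wrist's pose just before it. There is no depth.
- robot.job_done(): hands the job in, once; it reports no verdict.
The state is a dict: "clock": time; "joints": joint angles; "dq": joint speeds; "joint_efforts": joint torques, N m; "tool_pos": TCP position; "tool_rot": TCP orientation; "force": force on the tool from outside, world axes, zero at the start; "moment": the same for the moment, N m; "opening": finger opening in m.
Only numpy, scipy, OpenCV 4.12 (cv2) and the standard library are available. Lean on these libraries where they do the work, as an engineer would, in place of code of your own. Each camera call takes 0.05 s, during which the arm holds its last target.

## Task

On the staging jig, put the sliding bevel's stock flat against the rail in front of the left, clamped arm and slide it gently along the rail until its blade lies flush on that arm and bears snugly on its hinge barrel, then press the lock button home. Lift the locked bevel over to the right-hand arm, stock flat on the rail again, and slide it gently up until the blade has swung that arm to the same angle, lies flush on it and bears snugly on its barrel; let go and leave it there. Keep the pushing light, and do not shift the clamped arm or disturb the other things on the bench.

Things in the scene. Friction and masses are not known exactly. Their poses are not given: they have to be found in the camera images.
- jig: fixed staging jig: flat aluminium plate 180 mm (its x) by 450 mm (its y), 6 mm thick, origin at the centre of its underside, x pointing away from the robot, y along the rail to the left, z up. It carries the rail, two hinge barrels and the two arms.
- rail: fixed part of the jig, same origin and axes: a straight steel rail along the plate's robot-side edge, 16 mm high over the plate, its working face at x = -74 mm looking to +x; and two round hinge barrels, 16 mm across and 16 mm high, at x = -47 mm: y = +205 mm (left, clamped arm) and y = -15 mm (right arm)
- ref_arm: left, clamped arm: aluminium bar, origin on its hinge axis at the plate's top, x along the arm to its free end 90 mm out, z up. Bar 10 mm thick, z 1 to 15 mm, with a black clamp knob on top (28 mm high); its working face, at y = -8 mm, looks to the right and is tangent to the barrel. Clamped anywhere from 23 degrees turned right to 7 degrees turned left of the jig's x axis.
- ref_arm_tip (a point): free end of the clamped arm's working face, 90 mm out, 8 mm over the plate
- set_arm: right-hand arm, to be set: same bar, axes and sizes, hinge at y = -15 mm of the jig (working face at y = -8 mm). Swivels stiffly (about 0.035 N m) and stays where it is left; starts turned 34 to 46 degrees to the right of the jig's x axis.
- bevel_grip (a point): loose sliding bevel, 0.4 to 0.6 kg: point on the axis of its round wooden grip post, 35 mm over its underside; x across the stock, y along the stock towards the blade's pivot, z up. Post 22 mm across, 16 to 70 mm over the underside; grip it high (45 to 60 mm up) with the fingers on its +x and -x sides, as the lock button stands at (18, 56) mm from the post. Starts on the table right of the jig.
- bevel_stock (a point): centre of the bevel's steel stock, 8 mm over its underside, under the post; same axes. Stock 30 mm (x) by 80 mm (y) by 16 mm high. In use its -x side lies flat on the rail's face (stock centre then at x = -59 mm of the jig) and it is slid along the rail in the jig's +y towards an arm, blade leading.
- blade: steel blade of the bevel: origin on its pivot, 18 mm in x and 56 mm in y from the post axis; x along the blade to its end 90 mm out (a tail reaches 25 mm back), z up. Working face at y = +8 mm (left side), 12 mm thick. Turns easily (0.015 N m) while unlocked; starts 17 to 26 degrees left of square to the stock. Flush on an arm and its barrel, the pivot is 16 mm right of (-y of) the arm's x axis.
- lock (a joint): push-down lock button on the blade's pivot: 0 up (blade free), 0.0045 m pressed home (blade locked). It snaps down at about 10 N and stays down; do not push with more than about 20 N
- lock_top (a point): centre of the top of the lock button, 22 mm across, on the pivot axis, 36.5 mm over the bevel's underside when up
- objective (a point): small steel microscope objective lens standing on the jig plate, about 26 mm across and 46 mm tall; bystander, point half-way up
- dropper (a point): brown dropper bottle with a white nozzle, 32 mm across, 78 mm tall; bystander, point half-way up
- slide_box (a point): flat grey box with white lid, 87 x 102 x 36 mm; bystander, point half-way up
- petri (a point): flat clear dish, 92 mm across, 15 mm tall; bystander, point half-way up
- stain_jar (a point): brown jar with black cap, 52 mm across, 85 mm tall; bystander, point half-way up
- driver (a point): screwdriver lying on the table, 170 mm long; bystander, point in its handle
- mouse (a point): black computer mouse, 100 x 60 x 30 mm; bystander, point half-way up
Things that resemble listed ones, but are neither listed nor needed, are in the scene too. What is shaped like the part that bears bevel_grip but red is not meant.

How it is judged:
On the way, in this order (a step that is already met when the one before it is completed fails the run):
1. the bevel is seated at the clamped arm: stock flat on the rail, blade flush with the arm and pressed on its barrel with at least 1.5 N, lock still up (x of bevel_grip in the frame of jig below -0.057 m and angle between the x axis of bevel_grip and the x axis of jig, either way round below 0.025 rad and y of lock_top in the frame of ref_arm between -0.018 and -0.012 m and angle between the x axis of blade and the x axis of ref_arm, either way round below 0.025 rad and z of bevel_grip in the frame of jig below 0.045 m and contact force between blade and rail above 1.5 N and value of joint lock below 0.002 m), for 0.2 s.
2. the lock is pressed home while the bevel is still seated there (x of bevel_grip in the frame of jig below -0.057 m and angle between the x axis of bevel_grip and the x axis of jig, either way round below 0.025 rad and y of lock_top in the frame of ref_arm between -0.018 and -0.012 m and angle between the x axis of blade and the x axis of ref_arm, either way round below 0.025 rad and z of bevel_grip in the frame of jig below 0.045 m and value of joint lock above 0.003 m), for 0.2 s.
3. the locked bevel is seated at the right-hand arm, which it has swung to the same angle, pressed on its barrel with at least 1.5 N (x of bevel_grip in the frame of jig below -0.057 m and angle between the x axis of bevel_grip and the x axis of jig, either way round below 0.025 rad and y of lock_top in the frame of set_arm between -0.018 and -0.012 m and angle between the x axis of blade and the x axis of set_arm, either way round below 0.025 rad and z of bevel_grip in the frame of jig below 0.045 m and contact force between blade and rail above 1.5 N and angle between the x axis of set_arm and the x axis of ref_arm, either way round below 0.025 rad and value of joint lock above 0.003 m), for 0.2 s.
At the end, for the whole second after the job is handed in: right-hand arm parallel to the clamped arm within 0.025 rad; bevel locked (3 mm down or more), flat on the plate, stock within 2 mm of the rail and 0.025 rad parallel to it, blade along the right-hand arm within 0.025 rad, its heel within 2 mm of the barrel; released and at rest (angle between the x axis of set_arm and the x axis of ref_arm, either way round below 0.025 rad and x of bevel_grip in the frame of jig below -0.057 m and angle between the x axis of bevel_grip and the x axis of jig, either way round below 0.025 rad and y of lock_top in the frame of set_arm between -0.018 and -0.012 m and angle between the x axis of blade and the x axis of set_arm, either way round below 0.025 rad and z of bevel_grip in the frame of jig below 0.045 m and value of joint lock above 0.003 m and linear speed of blade below 0.04 m/s and angular speed of set_arm below 0.05 rad/s); the robot touches nothing.
It fails at once if the rail or a hinge barrel is pushed with more than 25 N (contact force between rail and anything else above 25 N).
It fails at once if the clamped arm is shifted by more than 3 mm at its end (distance of ref_arm_tip from where it was at the start of the episode above 0.003 m).
It fails at once if one of the other things on the bench is moved by more than 20 mm (distance of any of objective, dropper, slide_box, petri, stain_jar, driver, mouse from where it was at the start of the episode above 0.02 m).
It also fails if it takes over 72 s, if anything falls off the work surface, if the arm or the gripper's body presses on something with over 40 N, if the wrist force passes 120 N, or if a joint passes its speed limit or range.

## Working session

There is one attempt and no reset: what is moved stays moved. The work goes in short steps, Python scripts to look and compute and a tool call to move; the robot and the scene stay as the last step left them, time stands still between calls to the robot, and variables do not carry over. Pictures are saved under pics/ and viewed, and the job is handed in when it is done.

Besides the shell and the picture viewer there is one more tool, called by a JSON object that holds its "api" and its "payload", one argument or row to a line. drive_tool: Moves the arm, as the interface text tells. Shift numbers are shares of 5 cm and turn numbers shares of 45 degrees, none past 1 either way. Its arguments: {"type":"object","properties":{"motion":{"type":"array"},"newtons":{"type":"number"}},"required":["motion"]}

```bash
mkdir -p pics; ls; python3 - <<'E'
from plant import robot, optics
import cv2,numpy as np
s=robot.get_state();print(s)
for n in ["side","top","wrist"]:
    c=optics.camera(n); cv2.imwrite(f"pics/{n}0.png",c["image"][:,:,::-1]); print(n,{k:(np.round(v,4).tolist() if not np.isscalar(v) else v) for k,v in c.items() if k!="image"})
    np.savez(f"{n}0.npz",**c)
print(robot.hold_point_z)
E
```

```text
pics
{'clock': 0.0, 'joints': array([ 1.31551896,  0.61594409, -0.01262755,  1.42490938,  0.00810738,
        1.10338784, -0.04042262]), 'dq': array([-0.00158817,  0.00189886, -0.00112037, -0.00161942, -0.00053761,
       -0.00019126, -0.00168817]), 'joint_efforts': array([-4.04315151e-04, -4.69219923e+01,  2.59638308e-01, -1.71034366e+01,
        1.00925955e-02,  9.59846482e-03,  1.24999872e-06]), 'tool_pos': array([ 0.14725062, -0.63231452,  0.23011849]), 'tool_rot': array([[ 9.73931584e-01,  2.26841084e-01, -6.26456286e-04],
       [ 2.26841946e-01, -9.73928320e-01,  2.52175357e-03],
       [-3.80862043e-05, -2.59812201e-03, -9.99996624e-01]]), 'force': array([-0.31406305,  0.4005125 ,  0.34114462]), 'moment': array([-0.02237671, -0.01843766, -0.00647782]), 'opening': 0.0858415302058612}
side {'fovy': 56.59347142623916, 'cx': 280.06389939659294, 'cy': 207.32696244853287, 'pose': [[-0.6707, 0.3791, -0.6376, -0.0434], [-0.7415, -0.3634, 0.5639, 0.5404], [-0.0179, 0.851, 0.5248, 0.6018], [0.0, 0.0, 0.0, 1.0]]}
top {'fovy': 47.40303587873666, 'cx': 276.69803595518965, 'cy': 210.85464226313726, 'pose': [[-0.0194, 0.9958, -0.0899, 0.4619], [-0.9998, -0.0189, 0.0069, -0.0218], [0.0051, 0.09, 0.9959, 1.4893], [0.0, 0.0, 0.0, 1.0]]}
wrist {'fovy': 71.88562965983515, 'cx': 277.9903094165771, 'cy': 210.68543303664595, 'T_tool_cam': [[0.0013, 0.9618, 0.2738, 0.0703], [1.0, -0.0013, -0.0003, 0.0009], [0.0001, 0.2738, -0.9618, -0.1429], [0.0, 0.0, 0.0, 1.0]]}
0.0187
```

View pics/side0.png

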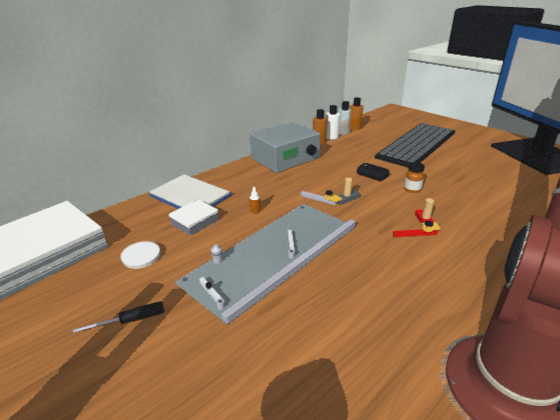

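View pics/top0.png

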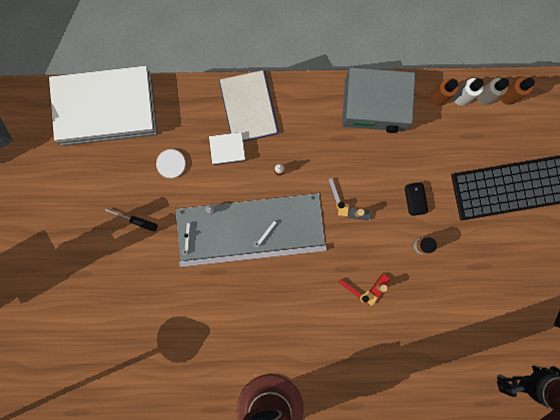

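View pics/wrist0.png

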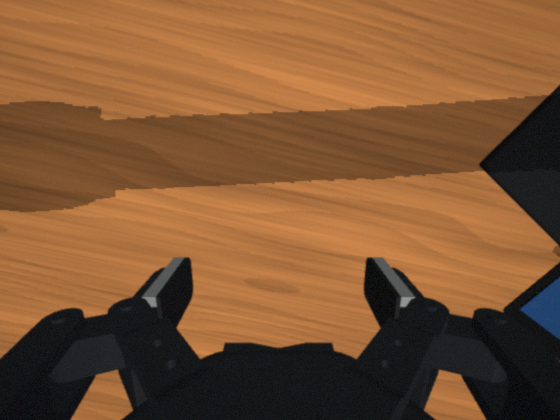

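```bash
cat > h.py <<'E'
import numpy as np,cv2
def load(n): return dict(np.load(n,allow_pickle=True))
def f(c): return c["image"].shape[0]/2/np.tan(np.radians(float(c["fovy"]))/2)
def ray(c,uv,P=None):
    P=c["pose"] if P is None else P
    F=f(c); d=np.array([(uv[0]-c["cx"])/F,-(uv[1]-c["cy"])/F,-1.0])
    return P[:3,3],P[:3,:3]@d
def plane(c,uv,z,P=None):
    o,d=ray(c,uv,P); return o+d*(z-o[2])/d[2]
def proj(c,p,P=None):
    P=c["pose"] if P is None else P
    q=P[:3,:3].T@(np.asarray(p)-P[:3,3]); F=f(c)
    return np.array([c["cx"]+F*q[0]/-q[2],c["cy"]-F*q[1]/-q[2]])
E
python3 - <<'E'
from h import *
c=load("top0.npz")
im=c["image"][:,:,::-1]
cv2.imwrite("pics/topz.png",cv2.resize(im[170:290,165:385],None,fx=3.6,fy=3.6,interpolation=cv2.INTER_CUBIC))
s=load("side0.npz");im=s["image"][:,:,::-1]
cv2.imwrite("pics/sidez.png",cv2.resize(im[160:330,170:370],None,fx=3.5,fy=3.5,interpolation=cv2.INTER_CUBIC))
E
```

```text
(no output)
```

View pics/topz.png

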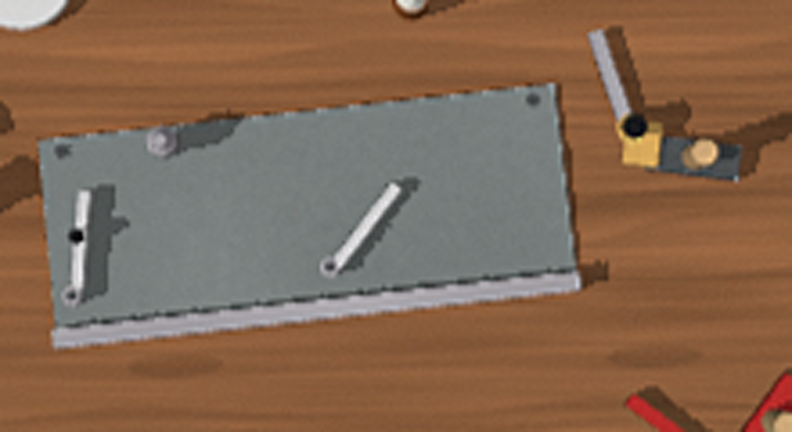

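View pics/sidez.png

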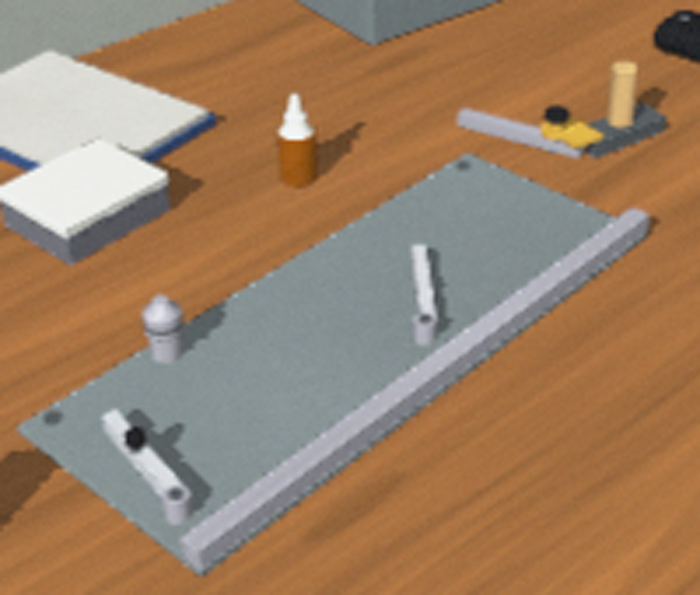

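```bash
python3 - <<'E'
from h import *
c=load("top0.npz")
def P(u,v,z): return plane(c,((u+.5)/3.6-.5+165,(v+.5)/3.6-.5+170),z)
bl=P(72,296,.022);br=P(330,267,.022)
print("barrels",bl,br,np.linalg.norm(bl-br))
d=(bl-br)[:2];d/=np.linalg.norm(d);y=d;x=np.array([d[1],-d[0]])
th=np.arctan2(x[1],x[0]);print("jig yaw deg",np.degrees(th))
tl=P(38,141,.006);tr=P(555,83,.006);e=(tl-tr)[:2];print("edge yaw",np.degrees(np.arctan2(-e[0],e[1])),np.linalg.norm(e))
o=bl[:2]+.047*x-.205*y;o2=br[:2]+.047*x+.015*y;print("origin",o,o2)
J=lambda p:np.array([(p[:2]-o)@x,(p[:2]-o)@y])
print("corners",J(tl),J(tr))
for n,a in dict(ref_end=(84,192,.021),set_end=(396,186,.021),obj=(162,141,.046),objlow=(158,150,.006),knob=(76,236,.034)).items(): print(n,J(P(*a)),P(*a))
b=P(635,126,.0365);g=P(705,152,.070);t=P(597,33,.016)
print("button",b,"post",g,"tip",t)
v=(b-g)[:2]; a=np.arctan2(v[1],v[0])-np.arctan2(.056,.018); print("bevel yaw",np.degrees(a),np.linalg.norm(v)); v=(t-b)[:2];print("blade yaw",np.degrees(np.arctan2(v[1],v[0])))
E
```

```text
barrels [0.47398169 0.25154792 0.022     ] [0.49430175 0.0324363  0.022     ] 0.22005182426214998
jig yaw deg 5.298363339052872
edge yaw 5.365925990967204 0.450301868081057
origin [0.53971101 0.0517639 ] [0.5397158 0.0517123]
corners [0.08957681 0.22452247] [ 0.0901078  -0.22577909]
ref_end [0.03992611 0.18666698] [0.5622293  0.24132018 0.021     ]
set_end [ 0.0153944  -0.07849145] [ 0.56228771 -0.02497063  0.021     ]
obj [0.07330649 0.11312865] [0.60225774 0.17117847 0.046     ]
objlow [0.07028255 0.12230223] [0.59839962 0.18003361 0.006     ]
knob [0.00254636 0.19466767] [0.52427046 0.24583495 0.034     ]
button [ 0.60838207 -0.22869948  0.0365    ] post [ 0.58227487 -0.28124721  0.07      ] tip [ 0.69188138 -0.20128751  0.016     ]
bevel yaw -8.600596319725007 0.058675810917883806
blade yaw 18.174473946362724
```

```bash
cat > plan.py <<'E'
import numpy as np,sys,json
from scipy.spatial.transform import Rotation as R
from plant import robot
def plan(pos,yaw,step=.04,jaw=1,maxn=12,turn=7.5):
    """yaw deg of tool x, tool down"""
    s=robot.get_state();p=s["tool_pos"].copy();Q=s["tool_rot"]
    c,si=np.cos(np.radians(yaw)),np.sin(np.radians(yaw))
    T=np.array([[c,si,0],[si,-c,0],[0,0,-1.]])
    rv=R.from_matrix(Q.T@T).as_rotvec(degrees=True)
    d=np.asarray(pos)-p
    n=int(max(np.ceil(np.linalg.norm(d)/step),np.ceil(np.linalg.norm(rv)/turn),1))
    rows=[]
    for i in range(n):
        Qi=Q@R.from_rotvec(rv*i/n,degrees=True).as_matrix()
        rows.append({"rot":[round(float(a),2) for a in rv/n/45],"slide":[round(float(a),3) for a in Qi.T@d/n/.05],"jaw":jaw})
    print("t",round(s["clock"],2),"pos",np.round(p,4),"yaw",round(np.degrees(np.arctan2(Q[1,0],Q[0,0])),2),"zt",np.round(Q[:,2],4),"F",np.round(s["force"],2),"M",np.round(s["moment"],3),"op",round(s["opening"],4),"d",np.round(d,4),"rv",np.round(rv,2),"n",n)
    for r in rows[:maxn]: print(json.dumps(r))
if __name__=="__main__":
    a=[float(v) for v in sys.argv[1:]]
    plan(a[:3],a[3],*( [a[4]] if len(a)>4 else []))
E
python3 plan.py .57 -.30 .23 81.4
```

```text
t 0.15 pos [ 0.1473 -0.6325  0.2304] yaw 13.11 zt [-4.0e-04  1.9e-03 -1.0e+00] F [0.5  0.36 0.22] M [ 0.005  0.023 -0.022] op 0.0855 d [ 4.227e-01  3.325e-01 -4.000e-04] rv [ -0.1   -0.07 -68.29] n 14
{"rot": [-0.0, -0.0, -0.11], "slide": [0.696, -0.326, 0.001], "jaw": 1}
{"rot": [-0.0, -0.0, -0.11], "slide": [0.721, -0.265, 0.001], "jaw": 1}
{"rot": [-0.0, -0.0, -0.11], "slide": [0.741, -0.203, 0.001], "jaw": 1}
{"rot": [-0.0, -0.0, -0.11], "slide": [0.756, -0.139, 0.001], "jaw": 1}
{"rot": [-0.0, -0.0, -0.11], "slide": [0.765, -0.075, 0.001], "jaw": 1}
{"rot": [-0.0, -0.0, -0.11], "slide": [0.768, -0.009, 0.001], "jaw": 1}
{"rot": [-0.0, -0.0, -0.11], "slide": [0.766, 0.056, 0.001], "jaw": 1}
{"rot": [-0.0, -0.0, -0.11], "slide": [0.759, 0.121, 0.001], "jaw": 1}
{"rot": [-0.0, -0.0, -0.11], "slide": [0.746, 0.185, 0.001], "jaw": 1}
{"rot": [-0.0, -0.0, -0.11], "slide": [0.727, 0.248, 0.001], "jaw": 1}
{"rot": [-0.0, -0.0, -0.11], "slide": [0.703, 0.309, 0.001], "jaw": 1}
{"rot": [-0.0, -0.0, -0.11], "slide": [0.675, 0.368, 0.001], "jaw": 1}
```

{"api": "drive_tool", "payload": {
  "motion": [
    {"rot": [0,0,-0.11],"slide": [0.7,-0.33,0],"jaw": 1},
    {"rot": [0,0,-0.11],"slide": [0.72,-0.27,0],"jaw": 1},
    {"rot": [0,0,-0.11],"slide": [0.74,-0.2,0],"jaw": 1},
    {"rot": [0,0,-0.11],"slide": [0.76,-0.14,0],"jaw": 1},
    {"rot": [0,0,-0.11],"slide": [0.76,-0.08,0],"jaw": 1}
  ]
}}

```text
clock: 0.65
tool_pos: [0.2928, -0.5132, 0.2269]
tool_rot: [[0.789, 0.614, -0.009], [0.614, -0.789, 0.002], [-0.006, -0.007, -1.0]]
force: [-0.1, 0.0, 0.5]
opening: 0.0854
```

```bash
python3 plan.py .57 -.30 .23 81.4
```

```text
t 0.65 pos [ 0.2928 -0.5132  0.2269] yaw 37.87 zt [-0.0088  0.0017 -1.    ] F [-0.09  0.01  0.53] M [ 0.013 -0.004 -0.036] op 0.0854 d [0.2772 0.2132 0.0031] rv [ -0.5    0.18 -43.54] n 9
{"rot": [-0.0, 0.0, -0.11], "slide": [0.777, 0.004, -0.012], "jaw": 1}
{"rot": [-0.0, 0.0, -0.11], "slide": [0.774, 0.07, -0.011], "jaw": 1}
{"rot": [-0.0, 0.0, -0.11], "slide": [0.765, 0.135, -0.011], "jaw": 1}
{"rot": [-0.0, 0.0, -0.11], "slide": [0.751, 0.199, -0.011], "jaw": 1}
{"rot": [-0.0, 0.0, -0.11], "slide": [0.732, 0.261, -0.01], "jaw": 1}
{"rot": [-0.0, 0.0, -0.11], "slide": [0.707, 0.322, -0.01], "jaw": 1}
{"rot": [-0.0, 0.0, -0.11], "slide": [0.678, 0.381, -0.009], "jaw": 1}
{"rot": [-0.0, 0.0, -0.11], "slide": [0.643, 0.436, -0.008], "jaw": 1}
{"rot": [-0.0, 0.0, -0.11], "slide": [0.604, 0.489, -0.008], "jaw": 1}
```

{"api": "drive_tool", "payload": {
  "motion": [
    {"rot": [0,0,-0.11],"slide": [0.78,0,-0.01],"jaw": 1},
    {"rot": [0,0,-0.11],"slide": [0.77,0.07,-0.01],"jaw": 1},
    {"rot": [0,0,-0.11],"slide": [0.76,0.14,-0.01],"jaw": 1},
    {"rot": [0,0,-0.11],"slide": [0.75,0.2,-0.01],"jaw": 1},
    {"rot": [0,0,-0.11],"slide": [0.73,0.26,-0.01],"jaw": 1}
  ]
}}

```text
clock: 1.15
tool_pos: [0.4495, -0.3875, 0.2269]
tool_rot: [[0.445, 0.896, -0.011], [0.896, -0.445, 0.003], [-0.002, -0.012, -1.0]]
force: [0.7, -0.5, 0.5]
opening: 0.0854
```

```bash
python3 plan.py .57 -.30 .23 81.4
```

```text
t 1.15 pos [ 0.4495 -0.3875  0.2269] yaw 63.59 zt [-0.0114  0.0033 -0.9999] F [ 0.69 -0.54  0.46] M [-0.056 -0.066  0.056] op 0.0854 d [0.1205 0.0875 0.0031] rv [ -0.68   0.02 -17.81] n 4
{"rot": [-0.0, 0.0, -0.1], "slide": [0.66, 0.345, -0.021], "jaw": 1}
{"rot": [-0.0, 0.0, -0.1], "slide": [0.631, 0.395, -0.02], "jaw": 1}
{"rot": [-0.0, 0.0, -0.1], "slide": [0.599, 0.443, -0.018], "jaw": 1}
{"rot": [-0.0, 0.0, -0.1], "slide": [0.562, 0.488, -0.017], "jaw": 1}
```

{"api": "drive_tool", "payload": {
  "motion": [
    {"rot": [0,0,-0.1],"slide": [0.66,0.35,-0.02],"jaw": 1},
    {"rot": [0,0,-0.1],"slide": [0.63,0.4,-0.02],"jaw": 1},
    {"rot": [0,0,-0.1],"slide": [0.6,0.44,-0.02],"jaw": 1},
    {"rot": [0,0,-0.08],"slide": [0.42,0.4,-0.02],"jaw": 1},
    {"rot": [0,0,0],"slide": [0,0,0],"jaw": 1}
  ]
}}

```text
clock: 1.65
tool_pos: [0.5721, -0.2936, 0.2282]
tool_rot: [[0.137, 0.99, -0.011], [0.99, -0.137, 0.01], [0.008, -0.012, -1.0]]
force: [-0.2, 0.6, 0.4]
opening: 0.0852
```

```bash
cat > w.py <<'E'
import sys,numpy as np,cv2
from plant import robot,optics
n=sys.argv[1]
s=robot.get_state();c=optics.camera("wrist");T=np.eye(4);T[:3,:3]=s["tool_rot"];T[:3,3]=s["tool_pos"]
c["pose"]=T@c["T_tool_cam"];np.savez(n+".npz",**c);im=c["image"][:,:,::-1];cv2.imwrite(f"pics/{n}.png",cv2.resize(im,(784,588),interpolation=cv2.INTER_CUBIC))
print(s["clock"],s["tool_pos"],np.degrees(np.arctan2(s["tool_rot"][1,0],s["tool_rot"][0,0])))
E
python3 w.py w1
```

```text
1.65 [ 0.57214637 -0.29361301  0.22824202] 82.09941919673875
```

View pics/w1.png

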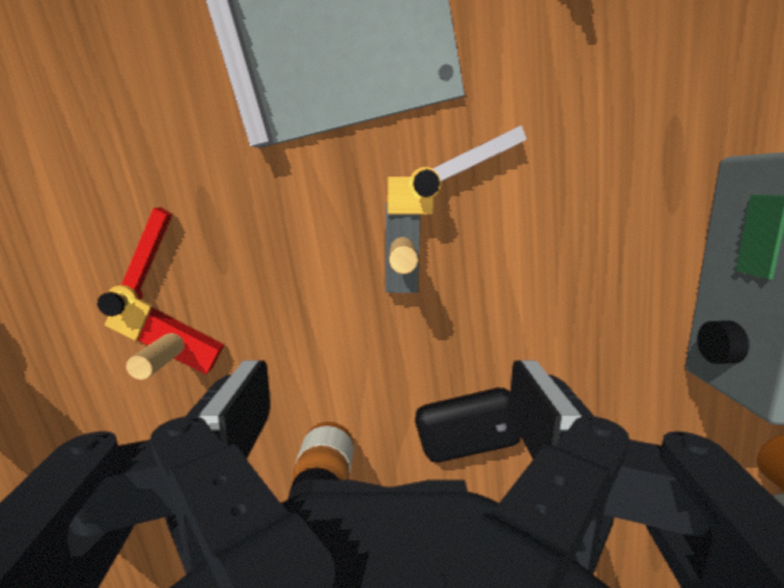

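```bash
python3 - <<'E'
from h import *
c=load("w1.npz")
P=lambda u,v,z: plane(c,(u/1.4,v/1.4),z)
b=P(427,183,.0365);g=P(403,260,.070);t=P(525,133,.016)
print(b,g,np.linalg.norm((b-g)[:2]))
v=(b-g)[:2]; print("yaw",np.degrees(np.arctan2(v[1],v[0])-np.arctan2(.056,.018)))
l1=P(386,290,.016);l2=P(388,180,.016);v=(l2-l1)[:2];print("edge yaw",np.degrees(np.arctan2(-v[0],v[1])),np.linalg.norm(v))
r=P(419,292,.016);print(r-l1,np.linalg.norm(r-l1))
im=c["image"]
# centroid of post top and black button
hsv=cv2.cvtColor(im,cv2.COLOR_RGB2HSV)
sub=np.zeros(im.shape[:2],np.uint8);sub[115:150,290:320]=1
m=((hsv[...,2]<50)&(sub>0)).astype(np.uint8);M=cv2.moments(m,True);print("btn px",M['m10']/M['m00'],M['m01']/M['m00'],M['m00'])
print([list(map(int,im[y,288])) for y in range(165,200,3)])
E
```

```text
[ 0.61013735 -0.23031053  0.0365    ] [ 0.583423   -0.28312009  0.07      ] 0.05918196993414839
yaw -9.014224253247528
edge yaw -8.947412893235246 0.09600864622598655
[ 0.02942146 -0.00583676  0.        ] 0.029994833247171195
btn px 304.21238938053096 130.69026548672565 226.0
[[92, 99, 98], [102, 103, 99], [178, 144, 94], [176, 141, 92], [236, 202, 133], [239, 205, 135], [236, 202, 133], [238, 203, 134], [238, 204, 134], [241, 209, 138], [158, 130, 92], [65, 70, 69]]
```

```bash
python3 plan.py .583 -.2825 .10 81 0.045;
```

```text
t 1.7 pos [ 0.5701 -0.2958  0.228 ] yaw 81.9 zt [-0.0132  0.008  -0.9999] F [-0.45 -0.42 -0.32] M [-0.043  0.015 -0.019] op 0.0854 d [ 0.0129  0.0133 -0.128 ] rv [-0.81 -0.34  0.9 ] n 3
{"rot": [-0.01, -0.0, 0.01], "slide": [0.095, 0.084, 0.853], "jaw": 1}
{"rot": [-0.01, -0.0, 0.01], "slide": [0.097, 0.08, 0.853], "jaw": 1}
{"rot": [-0.01, -0.0, 0.01], "slide": [0.099, 0.075, 0.853], "jaw": 1}
```

{"api": "drive_tool", "payload": {
  "motion": [
    {"rot": [-0.01,0,0.01],"slide": [0.1,0.08,0.85],"jaw": 1},
    {"rot": [-0.01,0,0.01],"slide": [0.1,0.08,0.85],"jaw": 1},
    {"rot": [0,0,0],"slide": [0.08,0.08,0.6],"jaw": 1},
    {"rot": [0,0,0],"slide": [0,0,0],"jaw": 1}
  ]
}}

```text
clock: 2.1
tool_pos: [0.5804, -0.2901, 0.1108]
tool_rot: [[0.167, 0.986, 0.002], [0.986, -0.167, -0.002], [-0.002, 0.002, -1.0]]
force: [-0.7, 0.5, -0.6]
opening: 0.0855
```

```bash
python3 plan.py .583 -.2825 .033 81 0.03;
```

```text
t 2.1 pos [ 0.5804 -0.2901  0.1108] yaw 80.38 zt [ 0.002 -0.002 -1.   ] F [-0.74  0.47 -0.64] M [0.004 0.055 0.036] op 0.0855 d [ 0.0026  0.0076 -0.0778] rv [ 0.13  0.09 -0.62] n 3
{"rot": [0.0, 0.0, -0.0], "slide": [0.053, 0.007, 0.519], "jaw": 1}
{"rot": [0.0, 0.0, -0.0], "slide": [0.053, 0.008, 0.519], "jaw": 1}
{"rot": [0.0, 0.0, -0.0], "slide": [0.053, 0.008, 0.519], "jaw": 1}
```

{"api": "drive_tool", "payload": {
  "motion": [
    {"rot": [0,0,-0.01],"slide": [0.08,0.01,0.5],"jaw": 0.6},
    {"rot": [0,0,0],"slide": [0.08,0.01,0.5],"jaw": 0.4},
    {"rot": [0,0,0],"slide": [0.05,0.01,0.4],"jaw": 0.2},
    {"rot": [0,0,0],"slide": [0,0,0],"jaw": 0}
  ],
  "newtons": 30
}}

```text
clock: 2.5
tool_pos: [0.5822, -0.289, 0.0443]
tool_rot: [[0.17, 0.986, 0.005], [0.985, -0.169, -0.011], [-0.01, 0.006, -1.0]]
force: [-0.7, 0.3, -0.6]
opening: 0.0429
```

```bash
python3 plan.py .583 -.2825 .033 81 0.03;python3 w.py w2
```

```text
t 2.5 pos [ 0.5822 -0.289   0.0443] yaw 80.24 zt [ 0.0046 -0.0107 -0.9999] F [-0.68  0.33 -0.59] M [0.01  0.044 0.046] op 0.0429 d [ 0.0008  0.0065 -0.0113] rv [ 0.36  0.56 -0.76] n 1
{"rot": [0.01, 0.01, -0.02], "slide": [0.133, -0.008, 0.224], "jaw": 1}
2.5 [ 0.5822215  -0.2890069   0.04428849] 80.23753591180797
```

View pics/w2.png

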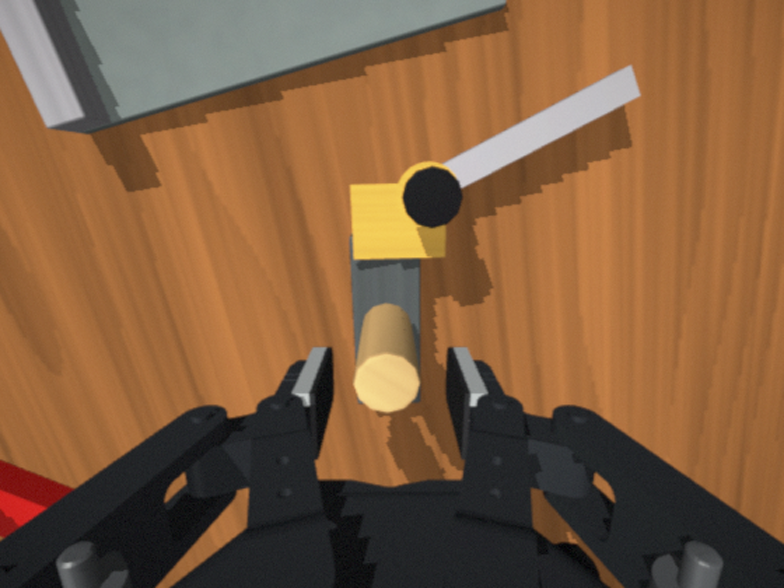

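{"api": "drive_tool", "payload": {
  "motion": [
    {"rot": [0,0.02,-0.03],"slide": [0.18,0,0.25],"jaw": 0},
    {"rot": [0,0,0],"slide": [0.05,0,0.1],"jaw": 0},
    {"rot": [0,0,0],"slide": [0.02,0,0.02],"jaw": -0.4},
    {"rot": [0,0,0],"slide": [0,0,0],"jaw": -1}
  ],
  "newtons": 30
}}

```text
clock: 2.95
tool_pos: [0.586, -0.2805, 0.0314]
tool_rot: [[0.148, 0.989, 0.014], [0.989, -0.148, -0.0], [0.002, 0.014, -1.0]]
force: [-1.5, -0.2, -2.5]
opening: 0.0214
```

```bash
python3 plan.py .583 -.2825 .033 81 0.03
```

```text
t 2.95 pos [ 0.586  -0.2805  0.0314] yaw 81.47 zt [ 1.380e-02 -3.000e-04 -9.999e-01] F [-1.45 -0.17 -2.48] M [0.027 0.304 0.031] op 0.0214 d [-0.003  -0.002   0.0016] rv [ 0.78 -0.11  0.47] n 1
{"rot": [0.02, -0.0, 0.01], "slide": [-0.049, -0.053, -0.032], "jaw": 1}
```

{"api": "drive_tool", "payload": {
  "motion": [
    {"rot": [0.01,0,0.01],"slide": [0,-0.04,0],"jaw": -0.2},
    {"rot": [0.01,0,0],"slide": [-0.03,-0.02,0],"jaw": -0.2},
    {"rot": [0,0,0],"slide": [0,0,0],"jaw": -1},
    {"rot": [0,0,0],"slide": [0,0,0],"jaw": -1},
    {"rot": [0,0,0],"slide": [0,0,0],"jaw": -1}
  ]
}}

```text
clock: 3.45
tool_pos: [0.5851, -0.2822, 0.0328]
tool_rot: [[0.157, 0.988, 0.003], [0.988, -0.157, 0.001], [0.001, 0.003, -1.0]]
force: [-0.9, 0.6, 0.3]
opening: 0.0214
```

```bash
python3 plan.py .583 -.2825 .033 81 0.03
```

```text
t 3.45 pos [ 0.5851 -0.2822  0.0328] yaw 80.98 zt [ 2.9e-03  8.0e-04 -1.0e+00] F [-0.85  0.55  0.3 ] M [0.058 0.101 0.028] op 0.0214 d [-0.0021 -0.0003  0.0002] rv [ 0.16 -0.07 -0.02] n 1
{"rot": [0.0, -0.0, -0.0], "slide": [-0.013, -0.04, -0.004], "jaw": 1}
```

{"api": "drive_tool", "payload": {
  "motion": [
    {"rot": [0,0,0],"slide": [0,0,-0.4],"jaw": -1},
    {"rot": [0,0,0],"slide": [0,0,-0.6],"jaw": -1},
    {"rot": [0,0,0],"slide": [0,0,-0.7],"jaw": -1},
    {"rot": [0,0,0],"slide": [0,0,-0.5],"jaw": -1}
  ],
  "newtons": 60
}}

```text
clock: 3.85
tool_pos: [0.5784, -0.2803, 0.1365]
tool_rot: [[0.156, 0.988, -0.017], [0.988, -0.156, 0.008], [0.006, -0.018, -1.0]]
force: [0.6, -0.9, -4.3]
opening: 0.0207
```

```bash
python3 plan.py .482 .102 .13 95.3 0.04
```

```text
t 3.85 pos [ 0.5784 -0.2803  0.1365] yaw 81.04 zt [-0.0172  0.0083 -0.9998] F [ 0.6  -0.88 -4.34] M [-0.102 -0.064  0.056] op 0.0207 d [-0.0964  0.3823 -0.0065] rv [ -1.    -0.45 -14.25] n 10
{"rot": [-0.0, -0.0, -0.03], "slide": [0.725, -0.309, 0.023], "jaw": 1}
{"rot": [-0.0, -0.0, -0.03], "slide": [0.733, -0.291, 0.022], "jaw": 1}
{"rot": [-0.0, -0.0, -0.03], "slide": [0.74, -0.273, 0.021], "jaw": 1}
{"rot": [-0.0, -0.0, -0.03], "slide": [0.746, -0.254, 0.02], "jaw": 1}
{"rot": [-0.0, -0.0, -0.03], "slide": [0.752, -0.236, 0.019], "jaw": 1}
{"rot": [-0.0, -0.0, -0.03], "slide": [0.758, -0.217, 0.018], "jaw": 1}
{"rot": [-0.0, -0.0, -0.03], "slide": [0.763, -0.198, 0.017], "jaw": 1}
{"rot": [-0.0, -0.0, -0.03], "slide": [0.768, -0.179, 0.016], "jaw": 1}
{"rot": [-0.0, -0.0, -0.03], "slide": [0.772, -0.16, 0.015], "jaw": 1}
{"rot": [-0.0, -0.0, -0.03], "slide": [0.776, -0.141, 0.014], "jaw": 1}
```

{"api": "drive_tool", "payload": {
  "motion": [
    {"rot": [-0.01,0,-0.03],"slide": [0.5,-0.2,0.02],"jaw": -1},
    {"rot": [-0.01,0,-0.03],"slide": [0.73,-0.29,0.02],"jaw": -1},
    {"rot": [0,0,-0.03],"slide": [0.74,-0.27,0.02],"jaw": -1},
    {"rot": [0,0,-0.03],"slide": [0.74,-0.25,0.02],"jaw": -1},
    {"rot": [0,0,-0.03],"slide": [0.75,-0.24,0.02],"jaw": -1}
  ]
}}

```text
clock: 4.35
tool_pos: [0.5337, -0.1077, 0.132]
tool_rot: [[0.051, 0.999, 0.003], [0.999, -0.051, -0.004], [-0.004, 0.003, -1.0]]
force: [1.3, 0.2, -3.9]
opening: 0.0207
```

{"api": "drive_tool", "payload": {
  "motion": [
    {"rot": [0,0,-0.03],"slide": [0.76,-0.22,0.02],"jaw": -1},
    {"rot": [0,0,-0.03],"slide": [0.76,-0.2,0.02],"jaw": -1},
    {"rot": [0,0,-0.03],"slide": [0.76,-0.18,0.02],"jaw": -1},
    {"rot": [0,0,-0.03],"slide": [0.6,-0.16,0.02],"jaw": -1},
    {"rot": [0,0,-0.03],"slide": [0.4,-0.1,0],"jaw": -1}
  ]
}}

```text
clock: 4.85
tool_pos: [0.4846, 0.0663, 0.1243]
tool_rot: [[-0.078, 0.997, -0.006], [0.997, 0.078, -0.002], [-0.001, -0.006, -1.0]]
force: [0.4, 0.3, -3.8]
opening: 0.0206
```

```bash
python3 plan.py .482 .102 .10 95.3 0.04
```

```text
t 4.85 pos [0.4846 0.0663 0.1243] yaw 94.45 zt [-0.0056 -0.0017 -1.    ] F [ 0.4   0.29 -3.77] M [-0.1   -0.002  0.03 ] op 0.0206 d [-0.0026  0.0357 -0.0243] rv [-0.33  0.07 -0.85] n 2
{"rot": [-0.0, 0.0, -0.01], "slide": [0.358, 0.003, 0.243], "jaw": 1}
{"rot": [-0.0, 0.0, -0.01], "slide": [0.358, 0.005, 0.243], "jaw": 1}
```

{"api": "drive_tool", "payload": {
  "motion": [
    {"rot": [0,0,-0.01],"slide": [0.36,0,0.2],"jaw": -1},
    {"rot": [0,0,-0.01],"slide": [0.3,0,0.25],"jaw": -1},
    {"rot": [0,0,0],"slide": [0.1,0,0.1],"jaw": -1},
    {"rot": [0,0,0],"slide": [0,0,0],"jaw": -1}
  ]
}}

```text
clock: 5.25
tool_pos: [0.4772, 0.1099, 0.0948]
tool_rot: [[-0.103, 0.995, -0.01], [0.995, 0.103, -0.001], [0.001, -0.01, -1.0]]
force: [-0.7, -0.5, -4.4]
opening: 0.0208
```

```bash
python3 plan.py .482 .102 .06 95.3 0.04; python3 w.py w3; python3 - <<'E'
from plant import optics
import cv2,numpy as np
for n in("top","side"):
    c=optics.camera(n);np.savez(n+"3.npz",**c);im=c["image"][:,:,::-1]
    im=im[170:290,165:385] if n=="top" else im[160:330,170:370]
    cv2.imwrite(f"pics/{n}3.png",cv2.resize(im,None,fx=3.5,fy=3.5,interpolation=cv2.INTER_CUBIC))
E
```

```text
t 5.25 pos [0.4772 0.1099 0.0948] yaw 95.93 zt [-1.030e-02 -6.000e-04 -9.999e-01] F [-0.72 -0.45 -4.39] M [-0.164 -0.015  0.041] op 0.0208 d [ 0.0048 -0.0079 -0.0348] rv [-0.59 -0.03  0.63] n 1
{"rot": [-0.01, -0.0, 0.01], "slide": [-0.167, 0.086, 0.695], "jaw": 1}
5.25 [0.47723171 0.10988685 0.09478343] 95.93284134877034
```

View pics/w3.png

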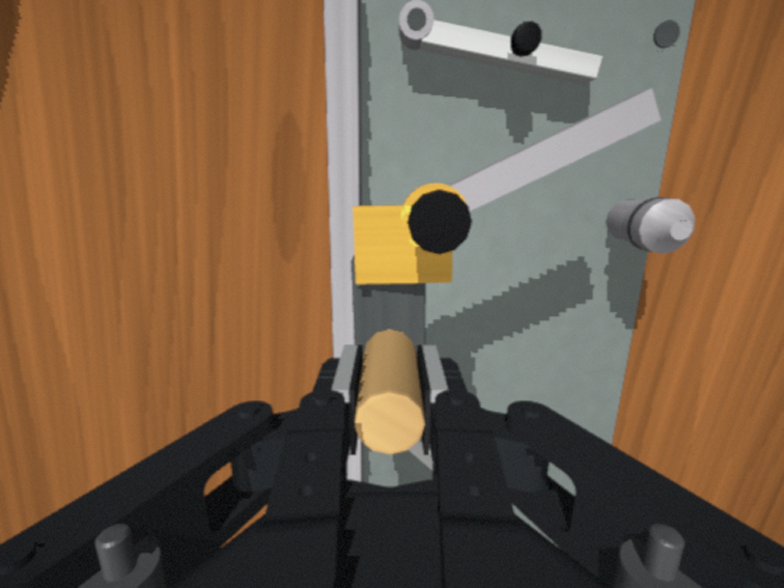

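View pics/side3.png

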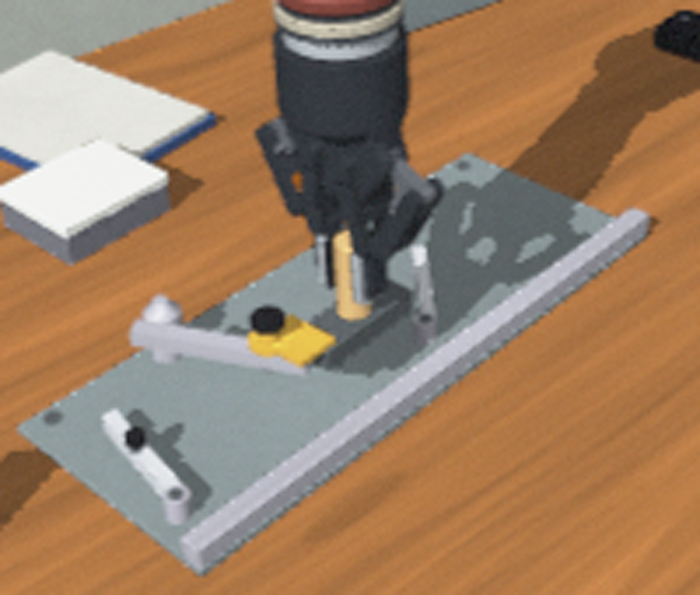

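```bash
python3 - <<'E'
from h import *
c=load("w3.npz")
P=lambda u,v,z: plane(c,(u/1.4,v/1.4),z)
zo=.0948-.0328
yaw=lambda a,b:np.degrees(np.arctan2(-(b-a)[0],(b-a)[1]))
im=c["image"].astype(int)
for v in (5,60,120,180,240,250): print(v,[tuple(im[v,u]) for u in range(228,264,3)])
E
python3 - <<'E'
import cv2
im=cv2.imread("pics/w3.png")[180:480,300:500]
cv2.imwrite("pics/w3z.png",cv2.resize(im,None,fx=2,fy=2))
E
```

```text
5 [(np.int64(144), np.int64(94), np.int64(54)), (np.int64(141), np.int64(126), np.int64(120)), (np.int64(174), np.int64(173), np.int64(176)), (np.int64(173), np.int64(172), np.int64(175)), (np.int64(170), np.int64(168), np.int64(172)), (np.int64(170), np.int64(167), np.int64(170)), (np.int64(176), np.int64(175), np.int64(178)), (np.int64(179), np.int64(177), np.int64(180)), (np.int64(176), np.int64(175), np.int64(177)), (np.int64(109), np.int64(110), np.int64(111)), (np.int64(80), np.int64(87), np.int64(86)), (np.int64(111), np.int64(119), np.int64(117))]
60 [(np.int64(155), np.int64(101), np.int64(58)), (np.int64(160), np.int64(109), np.int64(66)), (np.int64(179), np.int64(177), np.int64(179)), (np.int64(182), np.int64(179), np.int64(183)), (np.int64(179), np.int64(176), np.int64(179)), (np.int64(173), np.int64(170), np.int64(174)), (np.int64(179), np.int64(176), np.int64(181)), (np.int64(183), np.int64(182), np.int64(186)), (np.int64(179), np.int64(177), np.int64(180)), (np.int64(140), np.int64(137), np.int64(141)), (np.int64(83), np.int64(88), np.int64(86)), (np.int64(90), np.int6
[... 1560 characters left out ...]
t64(154)), (np.int64(86), np.int64(91), np.int64(90)), (np.int64(80), np.int64(86), np.int64(85)), (np.int64(84), np.int64(89), np.int64(88))]
250 [(np.int64(160), np.int64(105), np.int64(57)), (np.int64(161), np.int64(105), np.int64(59)), (np.int64(159), np.int64(104), np.int64(56)), (np.int64(148), np.int64(112), np.int64(88)), (np.int64(186), np.int64(184), np.int64(188)), (np.int64(184), np.int64(182), np.int64(185)), (np.int64(138), np.int64(142), np.int64(141)), (np.int64(140), np.int64(142), np.int64(142)), (np.int64(139), np.int64(142), np.int64(141)), (np.int64(47), np.int64(46), np.int64(47)), (np.int64(40), np.int64(41), np.int64(40)), (np.int64(147), np.int64(121), np.int64(82))]
```

View pics/w3z.png

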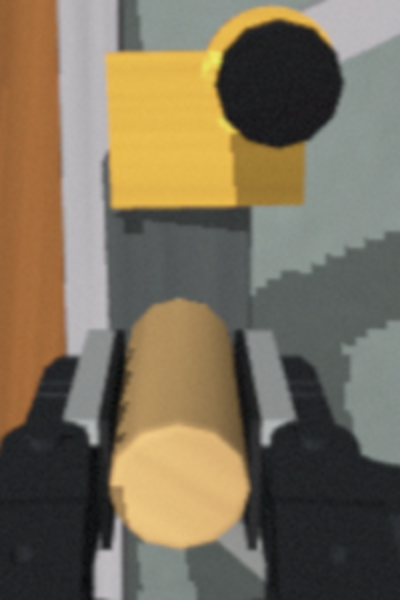

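```bash
python3 - <<'E'
from h import *
c=load("w3.npz")
zo=.0948-.0328
yaw=lambda a,b:np.degrees(np.arctan2(-(b-a)[0],(b-a)[1]))
g=c["image"][...,2].astype(float); 
def edge(row,a,b,sgn):
    d=sgn*np.diff(cv2.GaussianBlur(g[row:row+1],(5,1),0)[0,a:b]); d=np.clip(d,0,None);d[d<d.max()*.4]=0
    return a+.5+(d*np.arange(len(d))).sum()/d.sum()
pts=np.array([plane(c,(edge(r,222,245,1),r),.022)[:2] for r in range(5,240,5)])
vx,vy,x0,y0=cv2.fitLine(pts.astype(np.float32),cv2.DIST_HUBER,0,.01,.01).ravel()
if vy<0:vx,vy=-vx,-vy
print("rail outer yaw",np.degrees(np.arctan2(-vx,vy)),x0,y0)
pts=np.array([plane(c,(edge(r,249,262,-1),r),.022)[:2] for r in range(5,135,5)])
vx,vy,x0,y0=cv2.fitLine(pts.astype(np.float32),cv2.DIST_HUBER,0,.01,.01).ravel()
if vy<0:vx,vy=-vx,-vy
print("rail inner yaw",np.degrees(np.arctan2(-vx,vy)),x0,y0)
n=np.array([vy,-vx])
P=lambda u,v,z: plane(c,(u/1.4,v/1.4),z)
b=P(438.5,221.5,zo+.0365);q=P(390,424,zo+.07);v=(b-q)[:2]
print("bevel yaw",np.degrees(np.arctan2(v[1],v[0])-np.arctan2(.056,.018)),np.linalg.norm(v),q,b)
print("post dist from rail face",(q[:2]-[x0,y0])@n,"pivot",(b[:2]-[x0,y0])@n)
y1=P(354,207,zo+.02);y2=P(355.5,283,zo+.02);print("yellow edge",yaw(y2,y1))
bl=P(417,20,.022);print("barrel L",bl,(bl[:2]-[x0,y0])@n)
E
```

```text
rail outer yaw 5.2702603 0.43723854 0.1952019
rail inner yaw 5.392404 0.45043063 0.22018586
bevel yaw 7.8729190728681075 0.05865596495568823 [0.47914202 0.10863303 0.132     ] [0.48927304 0.16640746 0.0985    ]
post dist from rail face 0.01810099586199675 pivot 0.033616613518459806
yellow edge 5.8054257901831345
barrel L [0.4757763  0.25032238 0.022     ] 0.028065614131199405
```

{"api": "drive_tool", "payload": {
  "motion": [
    {"rot": [-0.01,0,0.01],"slide": [-0.15,0.09,0.3],"jaw": -1},
    {"rot": [0,0,0],"slide": [-0.05,0.03,0.35],"jaw": -1},
    {"rot": [0,0,0],"slide": [0,0,0.1],"jaw": -1},
    {"rot": [0,0,0],"slide": [0,0,0.0],"jaw": -1}
  ]
}}

```text
clock: 5.8
tool_pos: [0.4887, 0.094, 0.0595]
tool_rot: [[-0.084, 0.996, 0.006], [0.997, 0.084, -0.002], [-0.003, 0.006, -1.0]]
force: [-0.3, 0.8, -4.9]
opening: 0.0207
```

```bash
python3 plan.py .482 .102 .039 95.3 0.04
```

```text
t 5.8 pos [0.4887 0.094  0.0595] yaw 94.79 zt [ 0.006  -0.0021 -1.    ] F [-0.3   0.78 -4.95] M [-0.079  0.073 -0.002] op 0.0207 d [-0.0067  0.008  -0.0205] rv [ 0.33  0.15 -0.51] n 1
{"rot": [0.01, 0.0, -0.01], "slide": [0.173, -0.123, 0.408], "jaw": 1}
```

{"api": "drive_tool", "payload": {
  "motion": [
    {"rot": [0,0,-0.01],"slide": [0.08,-0.06,0.1],"jaw": -1},
    {"rot": [0,0,0],"slide": [0.04,-0.03,0.12],"jaw": -1},
    {"rot": [0,0,0],"slide": [0,0,0.08],"jaw": -1},
    {"rot": [0,0,0],"slide": [0,0,0.0],"jaw": -1}
  ]
}}

```text
clock: 6.2
tool_pos: [0.4845, 0.1002, 0.0452]
tool_rot: [[-0.091, 0.996, 0.009], [0.996, 0.091, -0.001], [-0.002, 0.009, -1.0]]
force: [-0.3, -0.5, -4.3]
opening: 0.021
```

```bash
python3 plan.py .482 .102 .039 95.3 0.04
```

```text
t 6.2 pos [0.4845 0.1002 0.0452] yaw 95.24 zt [ 0.0093 -0.001  -1.    ] F [-0.26 -0.46 -4.33] M [-0.079  0.036  0.025] op 0.021 d [-0.0025  0.0018 -0.0062] rv [ 0.53  0.11 -0.06] n 1
{"rot": [0.01, 0.0, -0.0], "slide": [0.041, -0.049, 0.124], "jaw": 1}
```

{"api": "drive_tool", "payload": {
  "motion": [
    {"rot": [0.008,0,0],"slide": [0,0,0.06],"jaw": -1},
    {"rot": [0.004,0,0],"slide": [0,0,0.05],"jaw": -1},
    {"rot": [0,0,0],"slide": [0,0,0.03],"jaw": -1},
    {"rot": [0,0,0],"slide": [0,0,0.0],"jaw": -1}
  ]
}}

```text
clock: 6.6
tool_pos: [0.4851, 0.1006, 0.039]
tool_rot: [[-0.092, 0.996, 0.001], [0.996, 0.092, -0.002], [-0.002, 0.0, -1.0]]
force: [-1.0, 0.3, -3.4]
opening: 0.021
```

```bash
python3 plan.py .482 .102 .039 95.3 0.04
```

```text
t 6.6 pos [0.4851 0.1006 0.039 ] yaw 95.27 zt [ 6.0e-04 -2.2e-03 -1.0e+00] F [-1.01  0.31 -3.43] M [0.118 0.318 0.004] op 0.021 d [-0.0031  0.0014  0.    ] rv [ 0.02  0.13 -0.03] n 1
{"rot": [0.0, 0.0, -0.0], "slide": [0.033, -0.06, -0.001], "jaw": 1}
```

{"api": "drive_tool", "payload": {
  "motion": [
    {"rot": [0,0,0],"slide": [0,-0.08,0.02],"jaw": -1},
    {"rot": [0,0,0],"slide": [0,-0.06,0.0],"jaw": -1},
    {"rot": [0,0,0],"slide": [0,0,0.0],"jaw": -1}
  ]
}}

```text
clock: 6.9
tool_pos: [0.4811, 0.1002, 0.039]
tool_rot: [[-0.09, 0.996, 0.008], [0.996, 0.09, -0.0], [-0.001, 0.008, -1.0]]
force: [-0.7, -0.5, -1.8]
opening: 0.0206
```

```bash
python3 plan.py .482 .102 .039 95.3 0.04
```

```text
t 6.9 pos [0.4811 0.1002 0.039 ] yaw 95.19 zt [ 7.8e-03 -3.0e-04 -1.0e+00] F [-0.69 -0.48 -1.76] M [-0.051  0.163 -0.035] op 0.0206 d [ 0.0009  0.0018 -0.    ] rv [ 0.45  0.06 -0.11] n 1
{"rot": [0.01, 0.0, -0.0], "slide": [0.034, 0.02, 0.001], "jaw": 1}
```

{"api": "drive_tool", "payload": {
  "motion": [
    {"rot": [0.004,0,0],"slide": [0,-0.06,0.01],"jaw": -1},
    {"rot": [0,0,0],"slide": [0,-0.04,0.0],"jaw": -1}
  ]
}}

```text
clock: 7.1
tool_pos: [0.478, 0.1003, 0.039]
tool_rot: [[-0.09, 0.996, 0.009], [0.996, 0.09, 0.001], [0.0, 0.009, -1.0]]
force: [0.5, 0.8, -2.6]
opening: 0.0209
```

{"api": "drive_tool", "payload": {
  "motion": [
    {"rot": [0,0,0],"slide": [0,-0.04,0.0],"jaw": -1},
    {"rot": [0,0,0],"slide": [0,-0.03,0.0],"jaw": -1}
  ]
}}

```text
clock: 7.3
tool_pos: [0.4758, 0.1002, 0.0391]
tool_rot: [[-0.089, 0.996, 0.012], [0.996, 0.089, 0.002], [0.001, 0.012, -1.0]]
force: [5.4, -0.4, -4.9]
opening: 0.0203
```

```bash
python3 plan.py .477 .102 .039 95.3 0.04
```

```text
t 7.3 pos [0.4758 0.1002 0.0391] yaw 95.11 zt [ 0.0122  0.0024 -0.9999] F [ 5.36 -0.38 -4.87] M [-0.219 -1.149 -0.141] op 0.0203 d [ 0.0012  0.0018 -0.0001] rv [ 0.71 -0.07 -0.19] n 1
{"rot": [0.02, -0.0, -0.0], "slide": [0.033, 0.027, 0.003], "jaw": 1}
```

{"api": "drive_tool", "payload": {
  "motion": [
    {"rot": [0.015,0,-0.004],"slide": [0.08,-0.01,0.03],"jaw": -1},
    {"rot": [0.005,0,0],"slide": [0.12,-0.01,0.02],"jaw": -1},
    {"rot": [0,0,0],"slide": [0.12,-0.01,0.02],"jaw": -1}
  ]
}}

```text
clock: 7.6
tool_pos: [0.4758, 0.1016, 0.0392]
tool_rot: [[-0.08, 0.997, -0.002], [0.997, 0.08, -0.021], [-0.021, -0.004, -1.0]]
force: [1.0, -11.1, 13.6]
opening: 0.0207
```

```bash
cat > st.py <<'E'
import numpy as np
from plant import robot
s=robot.get_state();p=s["tool_pos"];Q=s["tool_rot"];t=np.radians(5.33)
x=np.array([np.cos(t),np.sin(t)]);y=np.array([-x[1],x[0]]);o=np.array([.5397,.0517])
F=s["force"][:2]
print("t",round(s["clock"],2),"jig x,y mm",np.round([(p[:2]-o)@x*1e3,(p[:2]-o)@y*1e3],1),"z",round(p[2],4),"yaw",round(np.degrees(np.arctan2(Q[1,0],Q[0,0])),2),"tilt jx,jy deg",np.round(np.degrees([Q[:2,2]@x,Q[:2,2]@y]),2),"Fj",np.round([F@x,F@y,s["force"][2]],2),"M",np.round(s["moment"],2),"op",round(s["opening"],4))
E
python3 st.py
```

```text
t 7.6 jig x,y mm [-59.   55.6] z 0.0392 yaw 94.59 tilt jx,jy deg [-0.24 -1.19] Fj [ -0.05 -11.12  13.64] M [-1.92 -0.45  0.02] op 0.0207
```

{"api": "drive_tool", "payload": {
  "motion": [
    {"rot": [0,0.01,-0.01],"slide": [0.0,-0.01,-0.015],"jaw": -1},
    {"rot": [0,0.01,0],"slide": [0.08,-0.01,0.0],"jaw": -1}
  ]
}}

```text
clock: 7.8
tool_pos: [0.4757, 0.1037, 0.0405]
tool_rot: [[-0.085, 0.996, -0.001], [0.996, 0.085, -0.007], [-0.007, -0.002, -1.0]]
force: [3.6, -2.7, -4.8]
opening: 0.0206
```

```bash
python3 st.py
```

```text
t 7.8 jig x,y mm [-58.9  57.7] z 0.0405 yaw 94.89 tilt jx,jy deg [-0.09 -0.39] Fj [ 3.3  -3.02 -4.84] M [-0.63 -0.88 -0.13] op 0.0206
```

{"api": "drive_tool", "payload": {
  "motion": [
    {"rot": [0,0,-0.004],"slide": [0.12,0.0,0.0],"jaw": -1},
    {"rot": [0,0,-0.002],"slide": [0.12,0.0,0.005],"jaw": -1},
    {"rot": [0,0,0],"slide": [0.12,0.0,0.005],"jaw": -1}
  ]
}}

```text
clock: 8.1
tool_pos: [0.4743, 0.1195, 0.0393]
tool_rot: [[-0.087, 0.996, -0.003], [0.996, 0.087, -0.011], [-0.011, -0.004, -1.0]]
force: [3.5, -8.5, 6.9]
opening: 0.0209
```

```bash
python3 st.py
```

```text
t 8.1 jig x,y mm [-58.8  73.6] z 0.0393 yaw 94.98 tilt jx,jy deg [-0.21 -0.61] Fj [ 2.66 -8.81  6.86] M [-1.85 -0.82 -0.15] op 0.0209
```

{"api": "drive_tool", "payload": {
  "motion": [
    {"rot": [0,0.005,-0.004],"slide": [0.06,0.0,-0.01],"jaw": -1},
    {"rot": [0,0.003,-0.002],"slide": [0.08,0.0,0.0],"jaw": -1}
  ]
}}

```text
clock: 8.3
tool_pos: [0.4739, 0.1265, 0.0396]
tool_rot: [[-0.092, 0.996, -0.003], [0.996, 0.092, -0.007], [-0.006, -0.004, -1.0]]
force: [3.5, -3.0, -3.6]
opening: 0.0208
```

```bash
python3 st.py
```

```text
t 8.3 jig x,y mm [-58.6  80.6] z 0.0396 yaw 95.26 tilt jx,jy deg [-0.22 -0.36] Fj [ 3.22 -3.36 -3.6 ] M [-0.65 -0.94 -0.12] op 0.0208
```

{"api": "drive_tool", "payload": {
  "motion": [
    {"rot": [0,0.003,0],"slide": [0.1,-0.005,0],"jaw": -1},
    {"rot": [0,0.003,0],"slide": [0.1,-0.005,0.0],"jaw": -1},
    {"rot": [0,0,0],"slide": [0.1,-0.005,0.0],"jaw": -1}
  ]
}}

```text
clock: 8.6
tool_pos: [0.4726, 0.1388, 0.0394]
tool_rot: [[-0.089, 0.996, -0.004], [0.996, 0.089, -0.008], [-0.008, -0.005, -1.0]]
force: [4.1, -6.3, 0.8]
opening: 0.0209
```

```bash
python3 st.py; python3 w.py w4
```

```text
t 8.6 jig x,y mm [-58.7  92.9] z 0.0394 yaw 95.08 tilt jx,jy deg [-0.26 -0.44] Fj [ 3.52 -6.61  0.83] M [-1.37 -1.03 -0.17] op 0.0209
8.6 [0.47261852 0.13877451 0.03944736] 95.08414290697986
```

View pics/w4.png

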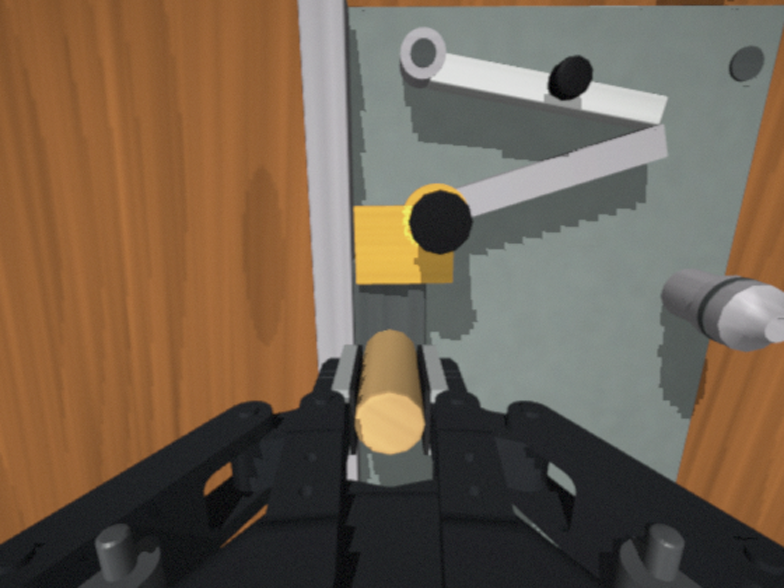

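{"api": "drive_tool", "payload": {
  "motion": [
    {"rot": [0,0.004,0],"slide": [0.09,0,-0.006],"jaw": -1},
    {"rot": [0,0.003,0],"slide": [0.09,0,-0.002],"jaw": -1},
    {"rot": [0,0,-0.002],"slide": [0.09,-0.003,0.0],"jaw": -1}
  ]
}}

```text
clock: 8.95
tool_pos: [0.4714, 0.1531, 0.0393]
tool_rot: [[-0.09, 0.996, -0.004], [0.996, 0.09, -0.004], [-0.003, -0.005, -1.0]]
force: [3.9, -5.1, -0.4]
opening: 0.0205
```

```bash
python3 st.py
```

```text
t 8.95 jig x,y mm [-58.6 107.3] z 0.0393 yaw 95.18 tilt jx,jy deg [-0.28 -0.19] Fj [ 3.42 -5.43 -0.42] M [-1.08 -1.09 -0.1 ] op 0.0205
```

{"api": "drive_tool", "payload": {
  "motion": [
    {"rot": [0,0.002,0],"slide": [0.09,0,-0.004],"jaw": -1},
    {"rot": [0,0.002,0],"slide": [0.08,0,-0.002],"jaw": -1},
    {"rot": [0,0,-0.002],"slide": [0.07,-0.003,0.0],"jaw": -1}
  ]
}}

```text
clock: 9.25
tool_pos: [0.4704, 0.1646, 0.0393]
tool_rot: [[-0.091, 0.996, -0.005], [0.996, 0.091, -0.004], [-0.003, -0.006, -1.0]]
force: [4.7, -5.5, 0.1]
opening: 0.0204
```

```bash
python3 st.py
```

```text
t 9.25 jig x,y mm [-58.5 118.8] z 0.0393 yaw 95.23 tilt jx,jy deg [-0.32 -0.19] Fj [ 4.17 -5.93  0.12] M [-1.29 -1.13 -0.2 ] op 0.0204
```

{"api": "drive_tool", "payload": {
  "motion": [
    {"rot": [0,0.002,0],"slide": [0.07,0,-0.003],"jaw": -1},
    {"rot": [0,0.002,0],"slide": [0.06,0,-0.002],"jaw": -1},
    {"rot": [0,0,-0.002],"slide": [0.05,0,0.0],"jaw": -1}
  ]
}}

```text
clock: 9.55
tool_pos: [0.4697, 0.172, 0.0393]
tool_rot: [[-0.091, 0.996, -0.006], [0.996, 0.091, -0.005], [-0.005, -0.007, -1.0]]
force: [3.8, -5.8, -0.4]
opening: 0.0206
```

```bash
python3 st.py; python3 w.py w5
```

```text
t 9.55 jig x,y mm [-58.5 126.3] z 0.0393 yaw 95.24 tilt jx,jy deg [-0.38 -0.27] Fj [ 3.22 -6.16 -0.38] M [-1.2  -1.06 -0.16] op 0.0206
9.55 [0.46974842 0.17198341 0.03934494] 95.2447283587161
```

View pics/w5.png

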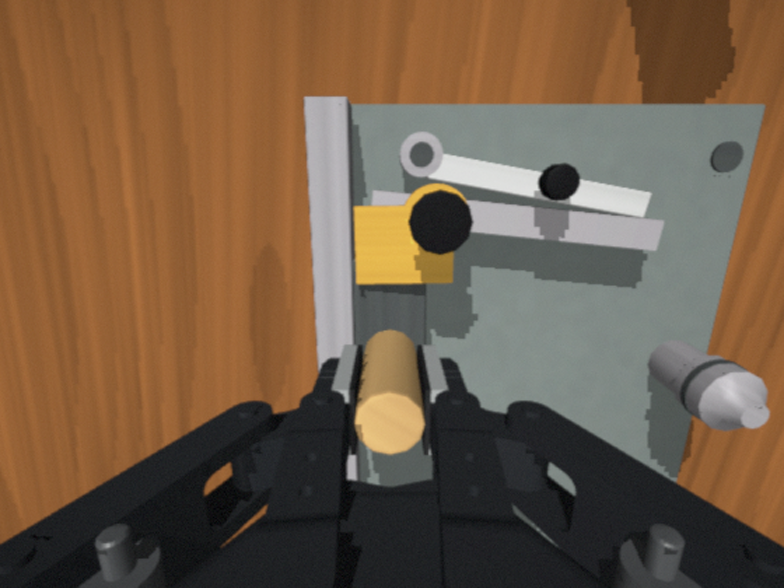

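Nearly flush; the blade's heel still has a few mm to the barrel. Small pushes on.

{"api": "drive_tool", "payload": {
  "motion": [
    {"rot": [0,0.002,0],"slide": [0.05,0,-0.002],"jaw": -1},
    {"rot": [0,0.002,0],"slide": [0.04,0,-0.001],"jaw": -1}
  ]
}}

```text
clock: 9.8
tool_pos: [0.4694, 0.1758, 0.0394]
tool_rot: [[-0.091, 0.996, -0.007], [0.996, 0.091, -0.005], [-0.004, -0.007, -1.0]]
force: [4.6, -4.1, -2.4]
opening: 0.0207
```

{"api": "drive_tool", "payload": {
  "motion": [
    {"rot": [0,0.001,0],"slide": [0.04,0,-0.001],"jaw": -1},
    {"rot": [0,0,0],"slide": [0.04,0,0],"jaw": -1}
  ]
}}

```text
clock: 10.0
tool_pos: [0.4691, 0.1779, 0.0394]
tool_rot: [[-0.089, 0.996, -0.007], [0.996, 0.089, -0.008], [-0.007, -0.008, -1.0]]
force: [4.7, -6.6, 1.9]
opening: 0.0209
```

```bash
python3 st.py
```

```text
t 10.0 jig x,y mm [-58.5 132.3] z 0.0394 yaw 95.12 tilt jx,jy deg [-0.47 -0.42] Fj [ 4.12 -6.98  1.86] M [-1.29 -0.97 -0.15] op 0.0209
```

{"api": "drive_tool", "payload": {
  "motion": [
    {"rot": [-0.003,0.003,0],"slide": [0.05,0,-0.003],"jaw": -1},
    {"rot": [-0.002,0.001,0],"slide": [0.05,0,0],"jaw": -1}
  ]
}}

```text
clock: 10.2
tool_pos: [0.469, 0.1783, 0.0397]
tool_rot: [[-0.086, 0.996, -0.005], [0.996, 0.086, -0.013], [-0.013, -0.006, -1.0]]
force: [4.8, -7.3, 1.8]
opening: 0.0207
```

```bash
python3 st.py;python3 w.py w6
```

```text
t 10.2 jig x,y mm [-58.7 132.6] z 0.0397 yaw 94.95 tilt jx,jy deg [-0.36 -0.72] Fj [ 4.1  -7.7   1.81] M [-1.64 -1.12  0.03] op 0.0207
10.2 [0.4689812  0.17829796 0.03969771] 94.95299770258086
```

View pics/w6.png

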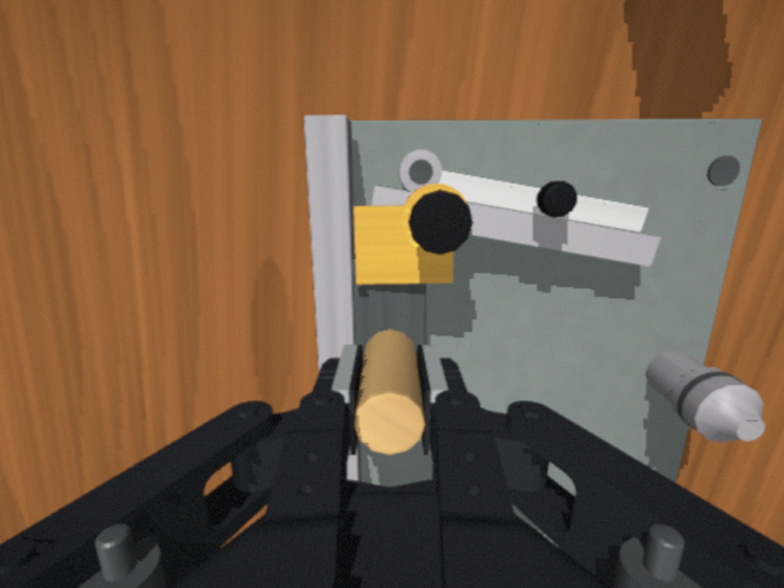

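{"api": "drive_tool", "payload": {
  "motion": [
    {"rot": [0,0.004,-0.003],"slide": [0.07,0,0],"jaw": -1},
    {"rot": [0,0.004,-0.003],"slide": [0.07,0,0],"jaw": -1}
  ]
}}

```text
clock: 10.45
tool_pos: [0.4689, 0.1785, 0.0399]
tool_rot: [[-0.086, 0.996, -0.007], [0.996, 0.086, -0.019], [-0.018, -0.008, -1.0]]
force: [4.2, -9.8, 2.1]
opening: 0.0212
```

```bash
python3 st.py
```

```text
t 10.45 jig x,y mm [-58.7 132.8] z 0.0399 yaw 94.96 tilt jx,jy deg [-0.49 -1.02] Fj [  3.29 -10.11   2.13] M [-1.79 -1.15 -0.09] op 0.0212
```

{"api": "drive_tool", "payload": {
  "motion": [
    {"rot": [0,0.012,-0.004],"slide": [0.07,0,0.004],"jaw": -1},
    {"rot": [0,0.012,-0.004],"slide": [0.07,0,0.004],"jaw": -1},
    {"rot": [0,0.008,-0.004],"slide": [0.07,0,0.004],"jaw": -1}
  ]
}}

```text
clock: 10.75
tool_pos: [0.469, 0.1784, 0.0397]
tool_rot: [[-0.087, 0.996, -0.011], [0.996, 0.087, -0.011], [-0.01, -0.012, -1.0]]
force: [4.7, -8.4, 2.8]
opening: 0.021
```

```bash
python3 st.py
```

```text
t 10.75 jig x,y mm [-58.6 132.7] z 0.0397 yaw 95.02 tilt jx,jy deg [-0.68 -0.55] Fj [ 3.92 -8.76  2.78] M [-1.84 -1.18 -0.22] op 0.021
```

{"api": "drive_tool", "payload": {
  "motion": [
    {"rot": [-0.006,0.012,-0.006],"slide": [0.1,0,0],"jaw": -1},
    {"rot": [-0.004,0.012,-0.006],"slide": [0.12,0,0],"jaw": -1},
    {"rot": [-0.004,0.012,-0.004],"slide": [0.12,0,0],"jaw": -1}
  ]
}}

```text
clock: 11.05
tool_pos: [0.4689, 0.1786, 0.0398]
tool_rot: [[-0.087, 0.996, -0.007], [0.996, 0.087, -0.008], [-0.007, -0.007, -1.0]]
force: [4.8, -12.1, 1.8]
opening: 0.0207
```

```bash
python3 st.py
```

```text
t 11.05 jig x,y mm [-58.7 132.9] z 0.0398 yaw 95.0 tilt jx,jy deg [-0.41 -0.43] Fj [  3.69 -12.47   1.83] M [-2.73 -1.28 -0.13] op 0.0207
```

{"api": "drive_tool", "payload": {
  "motion": [
    {"rot": [-0.004,0.008,-0.005],"slide": [0.12,0,0.002],"jaw": -1},
    {"rot": [-0.004,0.006,-0.004],"slide": [0.12,0,0.002],"jaw": -1},
    {"rot": [0,0.006,-0.004],"slide": [0.12,0,0.002],"jaw": -1},
    {"rot": [0,0.006,-0.004],"slide": [0.12,0,0.002],"jaw": -1}
  ]
}}

```text
clock: 11.45
tool_pos: [0.4689, 0.1787, 0.0402]
tool_rot: [[-0.083, 0.996, -0.007], [0.996, 0.083, -0.025], [-0.025, -0.009, -1.0]]
force: [4.2, -12.7, 5.4]
opening: 0.0204
```

```bash
python3 st.py; python3 w.py w7; python3 - <<'E'
from h import *
c=load("w7.npz")
im=c["image"][:,:,::-1]
cv2.imwrite("pics/w7z.png",cv2.resize(im[70:220,210:480],None,fx=2.9,fy=2.9,interpolation=cv2.INTER_CUBIC))
E
```

```text
t 11.45 jig x,y mm [-58.7 133. ] z 0.0402 yaw 94.78 tilt jx,jy deg [-0.53 -1.4 ] Fj [  3.01 -13.08   5.39] M [-2.35 -1.3   0.01] op 0.0204
11.45 [0.46887145 0.17865011 0.04016309] 94.78172289645555
```

View pics/w7z.png

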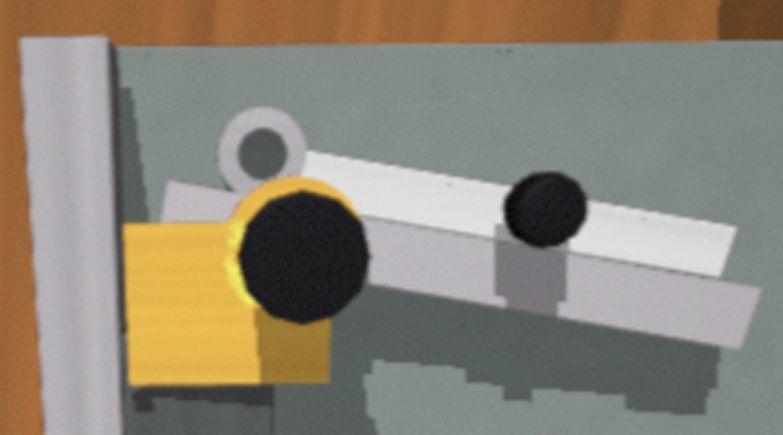

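{"api": "drive_tool", "payload": {
  "motion": [
    {"rot": [0,0,0],"slide": [0.02,0,0],"jaw": -1},
    {"rot": [0,0,0],"slide": [0.02,0,0],"jaw": -1}
  ]
}}

```text
clock: 11.7
tool_pos: [0.4689, 0.1786, 0.0404]
tool_rot: [[-0.082, 0.997, -0.007], [0.996, 0.081, -0.029], [-0.028, -0.009, -1.0]]
force: [3.8, -4.9, -0.6]
opening: 0.0207
```

```bash
python3 st.py
```

```text
t 11.7 jig x,y mm [-58.7 132.9] z 0.0404 yaw 94.69 tilt jx,jy deg [-0.54 -1.61] Fj [ 3.29 -5.21 -0.63] M [-0.87 -1.04  0.04] op 0.0207
```

{"api": "drive_tool", "payload": {
  "motion": [
    {"rot": [0,0.02,-0.005],"slide": [0.03,0,0.01],"jaw": -1},
    {"rot": [0,0.02,-0.005],"slide": [0.03,0,0.01],"jaw": -1},
    {"rot": [0,0.01,0],"slide": [0.04,0,0.005],"jaw": -1}
  ]
}}

```text
clock: 12.0
tool_pos: [0.4691, 0.1783, 0.0393]
tool_rot: [[-0.086, 0.996, -0.011], [0.996, 0.086, 0.001], [0.002, -0.011, -1.0]]
force: [4.9, -6.8, -1.1]
opening: 0.0205
```

```bash
python3 st.py
```

```text
t 12.0 jig x,y mm [-58.6 132.6] z 0.0393 yaw 94.93 tilt jx,jy deg [-0.63  0.12] Fj [ 4.24 -7.26 -1.05] M [-1.64 -1.13 -0.12] op 0.0205
```

{"api": "drive_tool", "payload": {
  "motion": [
    {"rot": [-0.004,0.006,-0.006],"slide": [0.08,0,0.003],"jaw": -1},
    {"rot": [-0.004,0.012,-0.004],"slide": [0.1,0,0.003],"jaw": -1},
    {"rot": [-0.002,0.015,-0.004],"slide": [0.1,0,0.003],"jaw": -1}
  ]
}}

```text
clock: 12.3
tool_pos: [0.4689, 0.1783, 0.0391]
tool_rot: [[-0.086, 0.996, -0.009], [0.996, 0.086, 0.005], [0.006, -0.009, -1.0]]
force: [5.5, -9.9, 2.5]
opening: 0.0202
```

```bash
python3 st.py
```

```text
t 12.3 jig x,y mm [-58.7 132.7] z 0.0391 yaw 94.95 tilt jx,jy deg [-0.51  0.35] Fj [  4.54 -10.38   2.48] M [-2.47 -1.23 -0.14] op 0.0202
```

{"api": "drive_tool", "payload": {
  "motion": [
    {"rot": [0,0.005,-0.003],"slide": [0.09,0,0.0],"jaw": -1},
    {"rot": [0,0.005,-0.003],"slide": [0.09,0,0],"jaw": -1},
    {"rot": [0,0,0],"slide": [0.03,0,0],"jaw": -1},
    {"rot": [0,0,0],"slide": [0.01,0,0],"jaw": -1}
  ]
}}

```text
clock: 12.7
tool_pos: [0.469, 0.178, 0.0391]
tool_rot: [[-0.082, 0.997, -0.012], [0.997, 0.082, -0.005], [-0.004, -0.013, -1.0]]
force: [3.2, -4.1, -1.8]
opening: 0.0206
```

```bash
python3 st.py
```

```text
t 12.7 jig x,y mm [-58.6 132.4] z 0.0391 yaw 94.72 tilt jx,jy deg [-0.73 -0.21] Fj [ 2.78 -4.37 -1.83] M [-0.55 -1.08  0.  ] op 0.0206
```

Now open the jaws.

{"api": "drive_tool", "payload": {
  "motion": [
    {"rot": [-0.005,0,-0.005],"slide": [0.01,0,0],"jaw": -0.5},
    {"rot": [0,0,0],"slide": [0,0,0],"jaw": 0},
    {"rot": [0,0,0],"slide": [0,0,0],"jaw": 0.1},
    {"rot": [0,0,0],"slide": [0,0,0],"jaw": 0.1}
  ]
}}

```text
clock: 13.1
tool_pos: [0.4638, 0.1829, 0.0389]
tool_rot: [[-0.093, 0.996, -0.016], [0.996, 0.093, -0.002], [-0.001, -0.016, -1.0]]
force: [0.2, -0.2, -0.3]
opening: 0.0471
```

```bash
python3 st.py; python3 w.py w8; python3 - <<'E'
from h import *
c=load("w8.npz")
im=c["image"][:,:,::-1]
cv2.imwrite("pics/w8z.png",cv2.resize(im[70:340,190:480],None,fx=2.2,fy=2.2,interpolation=cv2.INTER_CUBIC))
E
```

```text
t 13.1 jig x,y mm [-63.3 137.7] z 0.0389 yaw 95.34 tilt jx,jy deg [-0.91 -0.04] Fj [ 0.2  -0.23 -0.26] M [0.01 0.01 0.04] op 0.0471
13.1 [0.4638345  0.18291518 0.03891473] 95.34196912146697
```

View pics/w8z.png

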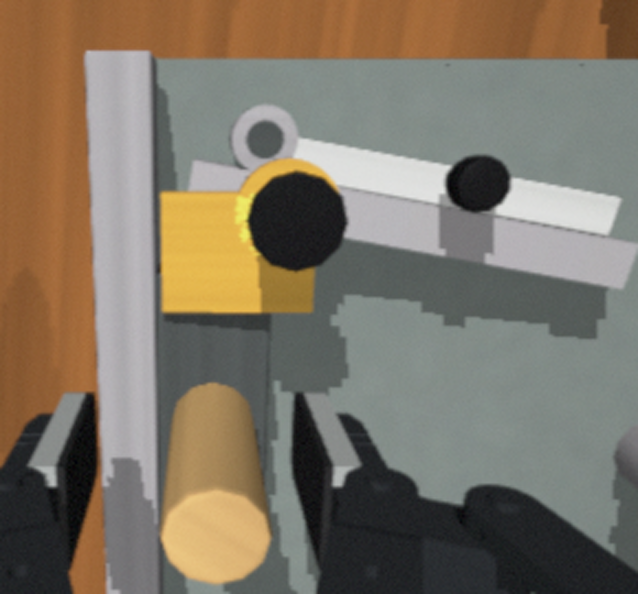

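```bash
python3 - <<'E'
from h import *
c=load("w8.npz")
im=c["image"]; v=im.max(2)
sub=np.zeros(v.shape,np.uint8);sub[140:200,298:355]=1
m=((v<60)&(sub>0)).astype(np.uint8)
n,l,s,ce=cv2.connectedComponentsWithStats(m);k=1+np.argmax(s[1:,4]);print(s[k],ce[k])
print(plane(c,ce[k],.0425))
E
python3 plan.py .4638 .183 .115 95.3 .03
```

```text
[ 303  149   44   44 1479] [324.79783638 170.40365112]
[0.48273853 0.23412194 0.0425    ]
t 13.15 pos [0.4638 0.1831 0.0389] yaw 95.36 zt [-0.0158 -0.002  -0.9999] F [-0.57  0.51 -0.76] M [0.031 0.006 0.037] op 0.0468 d [ 0.     -0.0001  0.0761] rv [-0.91  0.03  0.06] n 3
{"rot": [-0.01, 0.0, 0.0], "slide": [-0.001, -0.008, -0.507], "jaw": 1}
{"rot": [-0.01, 0.0, 0.0], "slide": [-0.001, -0.005, -0.507], "jaw": 1}
{"rot": [-0.01, 0.0, 0.0], "slide": [-0.001, -0.003, -0.507], "jaw": 1}
```

{"api": "drive_tool", "payload": {
  "motion": [
    {"rot": [-0.008,0,0],"slide": [-0.05,0.08,-0.3],"jaw": 0.1},
    {"rot": [-0.008,0,0],"slide": [0,0,-0.6],"jaw": 0.1},
    {"rot": [0,0,0],"slide": [0,0,-0.6],"jaw": 0.1},
    {"rot": [0,0,0],"slide": [0.2,0,-0.2],"jaw": -1},
    {"rot": [0,0,0],"slide": [0.3,0,0],"jaw": -1}
  ]
}}

```text
clock: 13.65
tool_pos: [0.4624, 0.2075, 0.1254]
tool_rot: [[-0.096, 0.995, -0.011], [0.995, 0.096, -0.001], [-0.0, -0.011, -1.0]]
force: [0.8, -0.0, -0.2]
opening: 0.0189
```

```bash
python3 plan.py .4825 .2350 .08 95.3 .03
```

```text
t 13.65 pos [0.4624 0.2075 0.1254] yaw 95.5 zt [-0.0113 -0.0012 -0.9999] F [ 0.77 -0.05 -0.2 ] M [-0.007 -0.031 -0.024] op 0.0189 d [ 0.0201  0.0275 -0.0454] rv [-0.65  0.01  0.2 ] n 2
{"rot": [-0.01, 0.0, 0.0], "slide": [0.255, 0.232, 0.452], "jaw": 1}
{"rot": [-0.01, 0.0, 0.0], "slide": [0.255, 0.229, 0.453], "jaw": 1}
```

{"api": "drive_tool", "payload": {
  "motion": [
    {"rot": [-0.01,0,0],"slide": [0.28,0.25,0.2],"jaw": -1},
    {"rot": [-0.005,0,0],"slide": [0.25,0.23,0.35],"jaw": -1},
    {"rot": [0,0,0],"slide": [0,0,0.25],"jaw": -1},
    {"rot": [0,0,0],"slide": [0,0,0],"jaw": -1}
  ]
}}

```text
clock: 14.05
tool_pos: [0.48, 0.2433, 0.0826]
tool_rot: [[-0.104, 0.995, -0.003], [0.995, 0.104, 0.003], [0.003, -0.002, -1.0]]
force: [-0.6, -0.1, 0.6]
opening: 0.0001
```

```bash
python3 plan.py .4825 .2350 .06 95.3 .03
```

```text
t 14.05 pos [0.48   0.2433 0.0826] yaw 95.98 zt [-0.0027  0.003  -1.    ] F [-0.63 -0.13  0.62] M [-0.052  0.057  0.   ] op 0.0001 d [ 0.0025 -0.0083 -0.0226] rv [-0.13 -0.18  0.68] n 1
{"rot": [-0.0, -0.0, 0.02], "slide": [-0.172, 0.033, 0.452], "jaw": 1}
```

{"api": "drive_tool", "payload": {
  "motion": [
    {"rot": [0,0,0.01],"slide": [-0.12,0.03,0.2],"jaw": -1},
    {"rot": [0,0,0],"slide": [-0.05,0.01,0.15],"jaw": -1},
    {"rot": [0,0,0],"slide": [0,0,0],"jaw": -1},
    {"rot": [0,0,0],"slide": [0,0,0],"jaw": -1}
  ]
}}

```text
clock: 14.45
tool_pos: [0.4812, 0.232, 0.0629]
tool_rot: [[-0.094, 0.996, -0.006], [0.996, 0.094, -0.0], [0.0, -0.006, -1.0]]
force: [-0.4, 1.2, 0.1]
opening: -0.0003
```

```bash
python3 plan.py .4825 .2350 .045 95.3 .03; python3 w.py w9
```

```text
t 14.45 pos [0.4812 0.232  0.0629] yaw 95.41 zt [-6.3e-03 -1.0e-04 -1.0e+00] F [-0.42  1.23  0.1 ] M [ 0.03  -0.034 -0.057] op -0.0003 d [ 0.0013  0.003  -0.0179] rv [-0.36 -0.03  0.11] n 1
{"rot": [-0.01, -0.0, 0.0], "slide": [0.058, 0.035, 0.358], "jaw": 1}
14.45 [0.48116631 0.23195388 0.06289453] 95.4121175257772
```

View pics/w9.png

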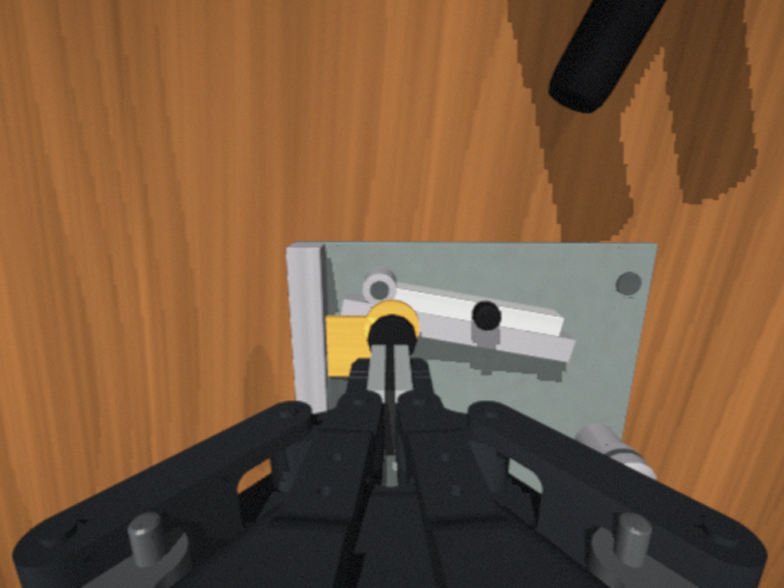

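{"api": "drive_tool", "payload": {
  "motion": [
    {"rot": [0,0,0],"slide": [0.04,0.03,0.15],"jaw": -1},
    {"rot": [0,0,0],"slide": [0.02,0.01,0.12],"jaw": -1},
    {"rot": [0,0,0],"slide": [0,0,0.03],"jaw": -1}
  ]
}}

```text
clock: 14.8
tool_pos: [0.4838, 0.2355, 0.048]
tool_rot: [[-0.094, 0.996, -0.004], [0.996, 0.094, 0.001], [0.002, -0.004, -1.0]]
force: [0.7, -0.4, -0.1]
opening: -0.0004
```

```bash
python3 plan.py .4825 .2350 .0425 95.3 .03
```

```text
t 14.8 pos [0.4838 0.2355 0.048 ] yaw 95.37 zt [-0.0038  0.0012 -1.    ] F [ 0.73 -0.43 -0.15] M [0.023 0.024 0.037] op -0.0004 d [-0.0013 -0.0005 -0.0055] rv [-0.21 -0.09  0.07] n 1
{"rot": [-0.0, -0.0, 0.0], "slide": [-0.008, -0.027, 0.11], "jaw": 1}
```

{"api": "drive_tool", "payload": {
  "motion": [
    {"rot": [0,0,0],"slide": [-0.01,-0.01,0.06],"jaw": -1},
    {"rot": [0,0,0],"slide": [0,0,0.03],"jaw": -1}
  ]
}}

```text
clock: 15.0
tool_pos: [0.4832, 0.2352, 0.0429]
tool_rot: [[-0.094, 0.996, -0.004], [0.996, 0.094, 0.001], [0.002, -0.004, -1.0]]
force: [0.6, -0.3, -0.1]
opening: 0.0001
```

```bash
python3 st.py
```

```text
t 15.0 jig x,y mm [-39.2 188. ] z 0.0429 yaw 95.4 tilt jx,jy deg [-0.22  0.09] Fj [ 0.55 -0.36 -0.06] M [-0.05 -0.    0.01] op 0.0001
```

{"api": "drive_tool", "payload": {
  "motion": [
    {"rot": [0,0,0],"slide": [0,0,0.02],"jaw": -1}
  ]
}}

```text
clock: 15.1
tool_pos: [0.4835, 0.2353, 0.0425]
tool_rot: [[-0.094, 0.996, -0.003], [0.996, 0.094, 0.001], [0.001, -0.003, -1.0]]
force: [-1.5, -1.1, 12.7]
opening: 0.0
```

{"api": "drive_tool", "payload": {
  "motion": [
    {"rot": [0,0,0],"slide": [0,0,0.015],"jaw": -1}
  ]
}}

```text
clock: 15.2
tool_pos: [0.4835, 0.2353, 0.0426]
tool_rot: [[-0.094, 0.996, -0.003], [0.996, 0.094, 0.001], [0.001, -0.003, -1.0]]
force: [-1.4, -1.1, 6.5]
opening: 0.0003
```

```bash
python3 st.py
```

```text
t 15.2 jig x,y mm [-38.9 188. ] z 0.0426 yaw 95.4 tilt jx,jy deg [-0.17  0.05] Fj [-1.52 -0.93  6.54] M [-0.31  0.39  0.02] op 0.0003
```

{"api": "drive_tool", "payload": {
  "motion": [
    {"rot": [0,0,0],"slide": [0,0,0.025],"jaw": -1}
  ]
}}

```text
clock: 15.3
tool_pos: [0.4836, 0.2353, 0.0425]
tool_rot: [[-0.094, 0.996, -0.002], [0.996, 0.094, 0.0], [0.0, -0.002, -1.0]]
force: [-2.2, -1.9, 11.3]
opening: 0.0001
```

```bash
python3 st.py
```

```text
t 15.3 jig x,y mm [-38.8 188. ] z 0.0425 yaw 95.4 tilt jx,jy deg [-0.13  0.03] Fj [-2.33 -1.7  11.31] M [-0.31  0.45  0.04] op 0.0001
```

{"api": "drive_tool", "payload": {
  "motion": [
    {"rot": [0,0,0],"slide": [-0.01,-0.02,0.03],"jaw": -1}
  ]
}}

```text
clock: 15.4
tool_pos: [0.4834, 0.2353, 0.0426]
tool_rot: [[-0.094, 0.996, -0.0], [0.996, 0.094, 0.001], [0.001, 0.0, -1.0]]
force: [-0.9, -0.6, 11.1]
opening: 0.0001
```

```bash
python3 st.py
```

```text
t 15.4 jig x,y mm [-39. 188.] z 0.0426 yaw 95.4 tilt jx,jy deg [0.   0.06] Fj [-0.94 -0.5  11.14] M [-0.12  0.15 -0.03] op 0.0001
```

{"api": "drive_tool", "payload": {
  "motion": [
    {"rot": [0,0,0],"slide": [0,0,0.036],"jaw": -1}
  ]
}}

```text
clock: 15.5
tool_pos: [0.4838, 0.2354, 0.0425]
tool_rot: [[-0.094, 0.996, 0.001], [0.996, 0.094, 0.001], [0.001, 0.001, -1.0]]
force: [-2.7, -2.1, 14.8]
opening: -0.0004
```

```bash
python3 st.py
```

```text
t 15.5 jig x,y mm [-38.6 188.1] z 0.0425 yaw 95.4 tilt jx,jy deg [0.09 0.04] Fj [-2.85 -1.86 14.78] M [-0.54  0.65  0.01] op -0.0004
```

{"api": "drive_tool", "payload": {
  "motion": [
    {"rot": [0,0,0],"slide": [0,-0.02,0.04],"jaw": -1}
  ]
}}

```text
clock: 15.6
tool_pos: [0.4835, 0.2353, 0.0424]
tool_rot: [[-0.094, 0.996, 0.004], [0.996, 0.094, 0.001], [0.0, 0.004, -1.0]]
force: [-0.7, -1.5, 13.3]
opening: -0.0002
```

```bash
python3 st.py;python3 w.py w10;  python3 - <<'E'
from plant import optics
import cv2,numpy as np
c=optics.camera("side");np.savez("side10.npz",**c);im=c["image"][:,:,::-1][180:330,170:340]
cv2.imwrite(f"pics/side10.png",cv2.resize(im,None,fx=4,fy=4,interpolation=cv2.INTER_CUBIC))
E
```

```text
t 15.6 jig x,y mm [-38.9 188.1] z 0.0424 yaw 95.39 tilt jx,jy deg [0.21 0.02] Fj [-0.84 -1.44 13.25] M [-0.52  0.33 -0.02] op -0.0002
15.6 [0.48353676 0.23533182 0.04241701] 95.38732021381021
```

View pics/side10.png

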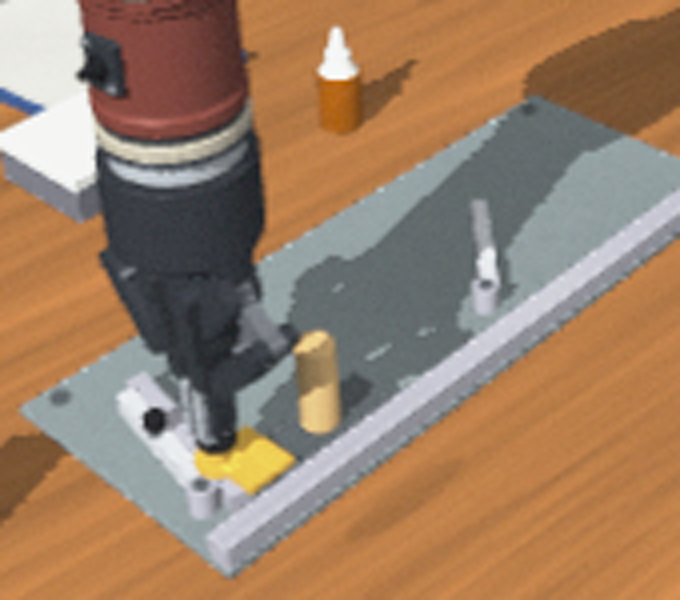

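View pics/w10.png

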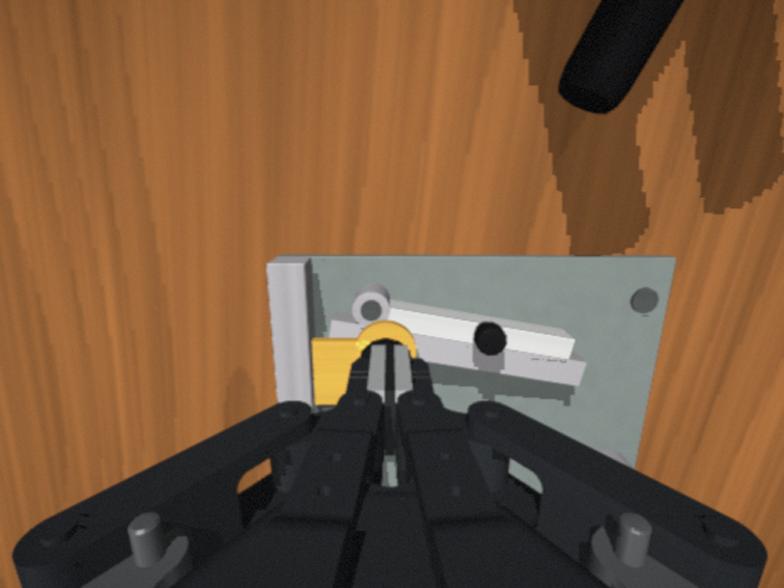

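{"api": "drive_tool", "payload": {
  "motion": [
    {"rot": [0,0,0],"slide": [0,-0.01,0.05],"jaw": -1}
  ]
}}

```text
clock: 15.8
tool_pos: [0.4835, 0.2353, 0.0415]
tool_rot: [[-0.094, 0.996, 0.006], [0.996, 0.094, 0.001], [0.0, 0.006, -1.0]]
force: [-1.9, -0.2, 6.3]
opening: 0.0002
```

```bash
python3 st.py
```

```text
t 15.8 jig x,y mm [-38.9 188.1] z 0.0415 yaw 95.39 tilt jx,jy deg [0.32 0.01] Fj [-1.92 -0.07  6.33] M [-0.21  0.41 -0.07] op 0.0002
```

{"api": "drive_tool", "payload": {
  "motion": [
    {"rot": [0,0,0],"slide": [0,0,0.03],"jaw": -1}
  ]
}}

```text
clock: 15.9
tool_pos: [0.4835, 0.2354, 0.0408]
tool_rot: [[-0.094, 0.996, 0.006], [0.996, 0.094, 0.001], [0.0, 0.006, -1.0]]
force: [-1.0, -0.7, 1.0]
opening: 0.0004
```

```bash
python3 st.py
```

```text
t 15.9 jig x,y mm [-38.9 188.1] z 0.0408 yaw 95.39 tilt jx,jy deg [0.36 0.02] Fj [-1.11 -0.61  1.  ] M [-0.08  0.1   0.01] op 0.0004
```

{"api": "drive_tool", "payload": {
  "motion": [
    {"rot": [0,0,0],"slide": [0,0,0.04],"jaw": -1}
  ]
}}

```text
clock: 16.0
tool_pos: [0.4838, 0.2357, 0.0391]
tool_rot: [[-0.094, 0.996, 0.007], [0.996, 0.094, 0.001], [0.001, 0.007, -1.0]]
force: [0.4, 0.9, -0.5]
opening: 0.0
```

```bash
python3 st.py
```

```text
t 16.0 jig x,y mm [-38.6 188.4] z 0.0391 yaw 95.4 tilt jx,jy deg [0.42 0.04] Fj [ 0.49  0.88 -0.48] M [ 0.02 -0.04 -0.02] op 0.0
```

{"api": "drive_tool", "payload": {
  "motion": [
    {"rot": [0,0,0],"slide": [0,0,0.02],"jaw": -1}
  ]
}}

```text
clock: 16.1
tool_pos: [0.4838, 0.2356, 0.0378]
tool_rot: [[-0.094, 0.996, 0.007], [0.996, 0.094, 0.001], [0.001, 0.007, -1.0]]
force: [-0.1, -0.6, 5.3]
opening: -0.0001
```

```bash
python3 st.py
```

```text
t 16.1 jig x,y mm [-38.6 188.3] z 0.0378 yaw 95.4 tilt jx,jy deg [0.42 0.05] Fj [-0.15 -0.63  5.26] M [-0.15  0.14 -0.03] op -0.0001
```

{"api": "drive_tool", "payload": {
  "motion": [
    {"rot": [0,0,0],"slide": [0,0,0.025],"jaw": -1},
    {"rot": [0,0,0],"slide": [0,0,0.025],"jaw": -1},
    {"rot": [0,0,0],"slide": [0,0,-0.1],"jaw": -1},
    {"rot": [0,0,0],"slide": [0,0,-0.6],"jaw": -1},
    {"rot": [0,0,0],"slide": [0,0,-0.8],"jaw": -0.5}
  ]
}}

```text
clock: 16.6
tool_pos: [0.4805, 0.2338, 0.1094]
tool_rot: [[-0.095, 0.996, -0.003], [0.996, 0.095, -0.005], [-0.005, -0.003, -1.0]]
force: [1.0, 0.3, -0.7]
opening: 0.0133
```

```bash
python3 plan.py .4696 .1782 .115 95.3 .03
```

```text
t 16.6 pos [0.4805 0.2338 0.1094] yaw 95.43 zt [-0.0025 -0.0053 -1.    ] F [ 1.05  0.35 -0.73] M [ 0.048 -0.059 -0.031] op 0.0133 d [-0.0109 -0.0556  0.0056] rv [-0.17  0.29  0.12] n 2
{"rot": [-0.0, 0.0, 0.0], "slide": [-0.544, -0.161, -0.053], "jaw": 1}
{"rot": [-0.0, 0.0, 0.0], "slide": [-0.544, -0.16, -0.054], "jaw": 1}
```

{"api": "drive_tool", "payload": {
  "motion": [
    {"rot": [0,0,0],"slide": [-0.55,-0.16,-0.1],"jaw": 0.2},
    {"rot": [0,0,0],"slide": [-0.55,-0.16,0],"jaw": 0.2},
    {"rot": [0,0,0],"slide": [-0.15,-0.03,0],"jaw": 0.2},
    {"rot": [0,0,0],"slide": [0,0,0],"jaw": 0.2}
  ]
}}

```text
clock: 17.0
tool_pos: [0.4724, 0.1722, 0.1193]
tool_rot: [[-0.097, 0.995, 0.009], [0.995, 0.097, 0.002], [0.002, 0.009, -1.0]]
force: [0.7, 0.5, -0.6]
opening: 0.051
```

```bash
python3 plan.py .4696 .1782 .065 95.3 .03; python3 w.py w11
```

```text
t 17.0 pos [0.4724 0.1722 0.1193] yaw 95.54 zt [ 0.0085  0.0025 -1.    ] F [ 0.74  0.51 -0.63] M [-0.019  0.015 -0.059] op 0.051 d [-0.0028  0.006  -0.0543] rv [ 0.5  -0.09  0.24] n 2
{"rot": [0.01, -0.0, 0.0], "slide": [0.061, -0.027, 0.543], "jaw": 1}
{"rot": [0.01, -0.0, 0.0], "slide": [0.062, -0.025, 0.543], "jaw": 1}
17.0 [0.47243808 0.17221572 0.11933766] 95.5431083803964
```

View pics/w11.png

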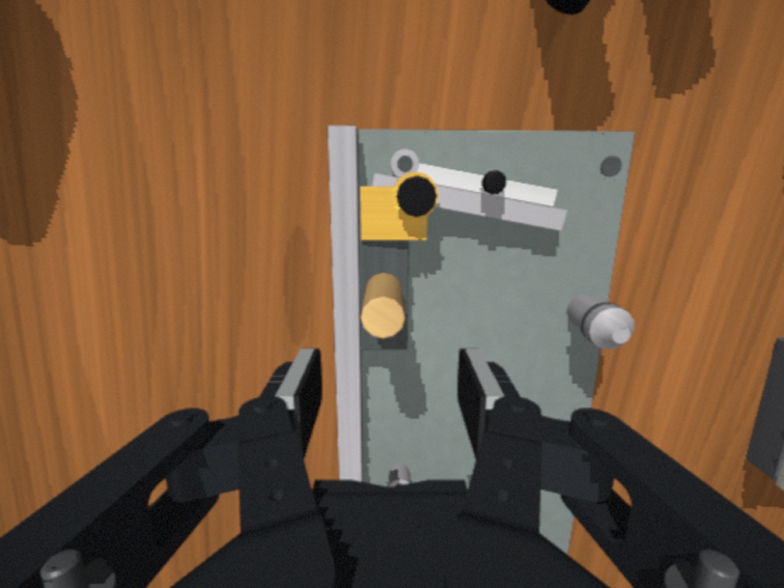

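Still seated, flush and locked. Regrasp the post.

{"api": "drive_tool", "payload": {
  "motion": [
    {"rot": [0.008,0,0],"slide": [0.07,-0.04,0.5],"jaw": 0.2},
    {"rot": [0.004,0,0],"slide": [0.06,-0.02,0.5],"jaw": 0.2},
    {"rot": [0,0,0],"slide": [0,0,0.3],"jaw": 0.2},
    {"rot": [0,0,0],"slide": [0,0,0.1],"jaw": 0.2}
  ]
}}

```text
clock: 17.45
tool_pos: [0.4713, 0.1872, 0.0469]
tool_rot: [[-0.103, 0.995, 0.003], [0.995, 0.103, 0.009], [0.009, 0.004, -1.0]]
force: [-0.2, -0.1, 0.2]
opening: 0.0511
```

```bash
python3 plan.py .4693 .1782 .039 95.3 .03
```

```text
t 17.45 pos [0.4713 0.1872 0.0469] yaw 95.91 zt [ 0.0029  0.0091 -1.    ] F [-0.24 -0.1   0.21] M [ 0.009  0.032 -0.069] op 0.0511 d [-0.002  -0.009  -0.0079] rv [ 0.21 -0.5   0.61] n 1
{"rot": [0.0, -0.01, 0.01], "slide": [-0.176, -0.059, 0.156], "jaw": 1}
```

{"api": "drive_tool", "payload": {
  "motion": [
    {"rot": [0.003,-0.01,0.01],"slide": [-0.14,-0.04,0.08],"jaw": 0.1},
    {"rot": [0,0,0],"slide": [-0.04,-0.02,0.05],"jaw": 0},
    {"rot": [0,0,0],"slide": [0,0,0],"jaw": 0},
    {"rot": [0,0,0],"slide": [0,0,0],"jaw": 0}
  ]
}}

```text
clock: 17.85
tool_pos: [0.4694, 0.18, 0.0398]
tool_rot: [[-0.097, 0.995, 0.001], [0.995, 0.097, 0.002], [0.002, 0.002, -1.0]]
force: [0.3, 0.2, -0.8]
opening: 0.0426
```

```bash
python3 plan.py .4693 .1782 .039 95.3 .03
```

```text
t 17.85 pos [0.4694 0.18   0.0398] yaw 95.59 zt [ 0.0014  0.0022 -1.    ] F [ 0.3   0.16 -0.77] M [-0.     0.003 -0.022] op 0.0426 d [-0.0001 -0.0018 -0.0008] rv [ 0.09 -0.12  0.29] n 1
{"rot": [0.0, -0.0, 0.01], "slide": [-0.036, -0.006, 0.016], "jaw": 1}
```

{"api": "drive_tool", "payload": {
  "motion": [
    {"rot": [0,0,0.005],"slide": [-0.03,0,0.01],"jaw": -0.3},
    {"rot": [0,0,0],"slide": [0,0,0],"jaw": -1},
    {"rot": [0,0,0],"slide": [0,0,0],"jaw": -1},
    {"rot": [0,0,0],"slide": [0,0,0],"jaw": -1}
  ],
  "newtons": 60
}}

```text
clock: 18.25
tool_pos: [0.4697, 0.1782, 0.0401]
tool_rot: [[-0.092, 0.996, 0.002], [0.996, 0.092, 0.003], [0.002, 0.003, -1.0]]
force: [0.0, 0.3, -1.9]
opening: 0.0205
```

```bash
python3 st.py
```

```text
t 18.25 jig x,y mm [-57.9 132.4] z 0.0401 yaw 95.3 tilt jx,jy deg [0.15 0.14] Fj [ 0.05  0.27 -1.93] M [-0.01  0.01  0.04] op 0.0205
```

{"api": "drive_tool", "payload": {
  "motion": [
    {"rot": [0,0,0],"slide": [-0.12,0.04,-0.02],"jaw": -1},
    {"rot": [0,0,0],"slide": [-0.15,0.04,-0.2],"jaw": -1},
    {"rot": [0,0,0],"slide": [-0.1,0,-0.6],"jaw": -1},
    {"rot": [0,0,0],"slide": [0,0,-0.6],"jaw": -1},
    {"rot": [0,0,0],"slide": [0,0,-0.4],"jaw": -1}
  ]
}}

```text
clock: 18.75
tool_pos: [0.4724, 0.1536, 0.131]
tool_rot: [[-0.09, 0.996, -0.011], [0.996, 0.09, -0.005], [-0.004, -0.011, -1.0]]
force: [0.4, 0.4, -4.2]
opening: 0.0208
```

```bash
python3 plan.py .5007 -.1006 .12 95.3 .035
```

```text
t 18.75 pos [0.4724 0.1536 0.131 ] yaw 95.19 zt [-0.0105 -0.005  -0.9999] F [ 0.44  0.45 -4.22] M [-0.056 -0.103 -0.04 ] op 0.0208 d [ 0.0283 -0.2542 -0.011 ] rv [-0.63  0.23 -0.11] n 8
{"rot": [-0.0, 0.0, -0.0], "slide": [-0.639, 0.013, 0.03], "jaw": 1}
{"rot": [-0.0, 0.0, -0.0], "slide": [-0.639, 0.013, 0.03], "jaw": 1}
{"rot": [-0.0, 0.0, -0.0], "slide": [-0.639, 0.013, 0.029], "jaw": 1}
{"rot": [-0.0, 0.0, -0.0], "slide": [-0.639, 0.013, 0.029], "jaw": 1}
{"rot": [-0.0, 0.0, -0.0], "slide": [-0.639, 0.013, 0.029], "jaw": 1}
{"rot": [-0.0, 0.0, -0.0], "slide": [-0.639, 0.012, 0.028], "jaw": 1}
{"rot": [-0.0, 0.0, -0.0], "slide": [-0.639, 0.012, 0.028], "jaw": 1}
{"rot": [-0.0, 0.0, -0.0], "slide": [-0.639, 0.012, 0.028], "jaw": 1}
```

{"api": "drive_tool", "payload": {
  "motion": [
    {"rot": [-0.005,0.004,0],"slide": [-0.4,0.01,0.02],"jaw": -1},
    {"rot": [-0.004,0,0],"slide": [-0.65,0.01,0.02],"jaw": -1},
    {"rot": [0,0,0],"slide": [-0.65,0.01,0.02],"jaw": -1},
    {"rot": [0,0,0],"slide": [-0.65,0.01,0.02],"jaw": -1},
    {"rot": [0,0,0],"slide": [-0.65,0.01,0.02],"jaw": -1}
  ]
}}

```text
clock: 19.25
tool_pos: [0.4906, 0.0025, 0.1323]
tool_rot: [[-0.099, 0.995, 0.006], [0.995, 0.099, 0.004], [0.003, 0.006, -1.0]]
force: [0.7, 1.4, -4.5]
opening: 0.0203
```

{"api": "drive_tool", "payload": {
  "motion": [
    {"rot": [0,0,0],"slide": [-0.65,0.01,0.02],"jaw": -1},
    {"rot": [0,0,0],"slide": [-0.65,0.01,0.02],"jaw": -1},
    {"rot": [0,0,0],"slide": [-0.5,0.01,0.02],"jaw": -1},
    {"rot": [0,0,0],"slide": [-0.3,0,0],"jaw": -1},
    {"rot": [0,0,0],"slide": [-0.05,0,0],"jaw": -1}
  ]
}}

```text
clock: 19.75
tool_pos: [0.4983, -0.1221, 0.1302]
tool_rot: [[-0.082, 0.997, 0.001], [0.997, 0.082, -0.004], [-0.004, 0.001, -1.0]]
force: [-0.3, -0.2, -4.1]
opening: 0.0206
```

```bash
python3 plan.py .5007 -.1006 .09 95.3 .035
```

```text
t 19.75 pos [ 0.4983 -0.1221  0.1302] yaw 94.71 zt [ 0.001  -0.0044 -1.    ] F [-0.29 -0.17 -4.1 ] M [-0.148  0.069  0.045] op 0.0206 d [ 0.0024  0.0215 -0.0402] rv [ 0.04  0.25 -0.59] n 2
{"rot": [0.0, 0.0, -0.01], "slide": [0.214, 0.041, 0.401], "jaw": 1}
{"rot": [0.0, 0.0, -0.01], "slide": [0.213, 0.042, 0.402], "jaw": 1}
```

{"api": "drive_tool", "payload": {
  "motion": [
    {"rot": [0,0,-0.01],"slide": [0.15,0.06,0.3],"jaw": -1},
    {"rot": [0,0,0],"slide": [0.1,0.03,0.35],"jaw": -1},
    {"rot": [0,0,0],"slide": [0.05,0,0.2],"jaw": -1},
    {"rot": [0,0,0],"slide": [0,0,0],"jaw": -1}
  ]
}}

```text
clock: 20.15
tool_pos: [0.5003, -0.1077, 0.0878]
tool_rot: [[-0.087, 0.996, 0.001], [0.996, 0.087, -0.005], [-0.005, 0.001, -1.0]]
force: [-0.5, 0.6, -4.4]
opening: 0.0206
```

```bash
python3 plan.py .5007 -.1006 .05 95.3 .035; python3 st.py; python3 w.py w12
```

```text
t 20.15 pos [ 0.5003 -0.1077  0.0878] yaw 95.0 zt [ 9.0e-04 -4.6e-03 -1.0e+00] F [-0.55  0.64 -4.39] M [-0.025  0.108 -0.023] op 0.0206 d [ 0.0004  0.0071 -0.0378] rv [ 0.03  0.27 -0.3 ] n 2
{"rot": [0.0, 0.0, -0.0], "slide": [0.072, 0.01, 0.378], "jaw": 1}
{"rot": [0.0, 0.0, -0.0], "slide": [0.071, 0.01, 0.378], "jaw": 1}
t 20.15 jig x,y mm [ -54. -155.] z 0.0878 yaw 95.0 tilt jx,jy deg [ 0.03 -0.27] Fj [-0.49  0.69 -4.39] M [-0.03  0.11 -0.02] op 0.0206
20.15 [ 0.50032762 -0.10766516  0.08783458] 94.99574708122341
```

View pics/w12.png

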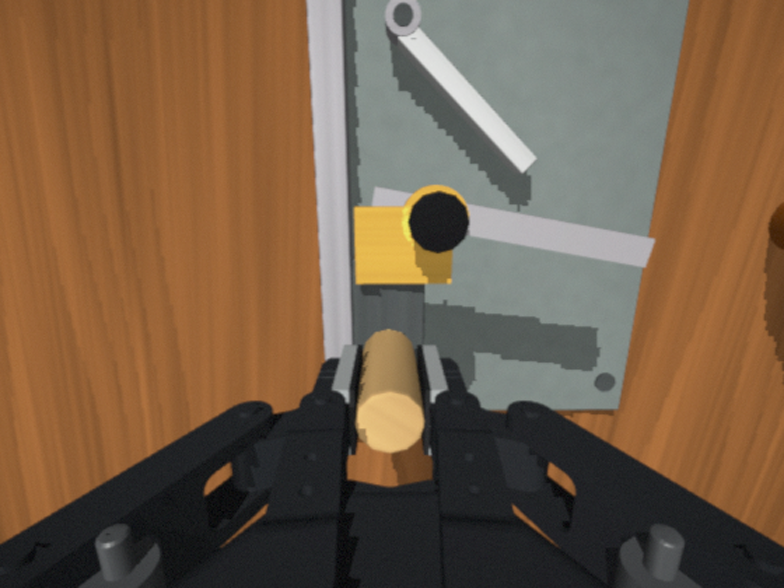

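{"api": "drive_tool", "payload": {
  "motion": [
    {"rot": [0,0,-0.005],"slide": [0.05,0.03,0.3],"jaw": -1},
    {"rot": [0,0,0],"slide": [0.02,0.02,0.3],"jaw": -1},
    {"rot": [0,0,0],"slide": [0,0,0.15],"jaw": -1},
    {"rot": [0,0,0],"slide": [0,0,0],"jaw": -1}
  ]
}}

```text
clock: 20.6
tool_pos: [0.5056, -0.1043, 0.0532]
tool_rot: [[-0.092, 0.996, 0.008], [0.996, 0.092, -0.006], [-0.007, 0.008, -1.0]]
force: [-0.7, -0.0, -5.2]
opening: 0.0205
```

```bash
python3 plan.py .5007 -.1006 .04 95.3 .035; python3 st.py
```

```text
t 20.6 pos [ 0.5056 -0.1043  0.0532] yaw 95.27 zt [ 0.0082 -0.0063 -0.9999] F [-0.67 -0.05 -5.18] M [-0.083  0.046 -0.051] op 0.0205 d [-0.0049  0.0037 -0.0132] rv [ 0.44  0.4  -0.03] n 1
{"rot": [0.01, 0.01, -0.0], "slide": [0.084, -0.094, 0.262], "jaw": 1}
t 20.6 jig x,y mm [ -48.4 -152.1] z 0.0532 yaw 95.27 tilt jx,jy deg [ 0.44 -0.4 ] Fj [-0.67  0.02 -5.18] M [-0.08  0.05 -0.05] op 0.0205
```

{"api": "drive_tool", "payload": {
  "motion": [
    {"rot": [0.006,0.006,0],"slide": [0,-0.05,0.12],"jaw": -1},
    {"rot": [0.002,0.002,0],"slide": [0,-0.02,0.1],"jaw": -1},
    {"rot": [0,0,0],"slide": [0,0,0.05],"jaw": -1},
    {"rot": [0,0,0],"slide": [0,0,0.01],"jaw": -1}
  ]
}}

```text
clock: 21.0
tool_pos: [0.5033, -0.1053, 0.0402]
tool_rot: [[-0.091, 0.996, 0.005], [0.996, 0.091, -0.001], [-0.001, 0.004, -1.0]]
force: [-0.6, -0.0, -2.9]
opening: 0.0205
```

```bash
python3 st.py
```

```text
t 21.0 jig x,y mm [ -50.8 -153. ] z 0.0402 yaw 95.22 tilt jx,jy deg [ 0.25 -0.09] Fj [-0.55  0.03 -2.94] M [0.05 0.16 0.04] op 0.0205
```

Touching down. Move to the rail.

{"api": "drive_tool", "payload": {
  "motion": [
    {"rot": [0,0,0],"slide": [0,-0.08,0],"jaw": -1},
    {"rot": [0,0,0],"slide": [0,-0.05,0],"jaw": -1},
    {"rot": [0,0,0],"slide": [0,-0.03,0],"jaw": -1}
  ]
}}

```text
clock: 21.3
tool_pos: [0.4953, -0.1062, 0.0406]
tool_rot: [[-0.091, 0.996, 0.006], [0.996, 0.091, -0.001], [-0.002, 0.006, -1.0]]
force: [0.2, -0.6, -4.2]
opening: 0.0208
```

```bash
python3 st.py
```

```text
t 21.3 jig x,y mm [ -58.8 -153.1] z 0.0406 yaw 95.22 tilt jx,jy deg [ 0.32 -0.1 ] Fj [ 0.17 -0.58 -4.17] M [-0.13  0.03 -0.  ] op 0.0208
```

{"api": "drive_tool", "payload": {
  "motion": [
    {"rot": [0.002,0,0],"slide": [0,-0.03,0.005],"jaw": -1},
    {"rot": [0.002,0,0],"slide": [0,-0.03,0.005],"jaw": -1}
  ]
}}

```text
clock: 21.5
tool_pos: [0.4949, -0.1062, 0.0407]
tool_rot: [[-0.091, 0.996, 0.009], [0.996, 0.091, -0.001], [-0.002, 0.009, -1.0]]
force: [2.9, 0.2, -5.3]
opening: 0.0208
```

```bash
python3 st.py
```

```text
t 21.5 jig x,y mm [ -59.3 -153.1] z 0.0407 yaw 95.22 tilt jx,jy deg [ 0.52 -0.09] Fj [ 2.93 -0.07 -5.28] M [-0.1  -0.7  -0.07] op 0.0208
```

{"api": "drive_tool", "payload": {
  "motion": [
    {"rot": [0.005,0.002,-0.002],"slide": [0.08,-0.005,0.008],"jaw": -1},
    {"rot": [0.003,0.002,0],"slide": [0.1,-0.005,0.003],"jaw": -1},
    {"rot": [0,0.002,0],"slide": [0.1,-0.005,0],"jaw": -1}
  ]
}}

```text
clock: 21.8
tool_pos: [0.4939, -0.0931, 0.0405]
tool_rot: [[-0.091, 0.996, 0.004], [0.996, 0.091, 0.002], [0.001, 0.004, -1.0]]
force: [1.8, -1.4, -4.6]
opening: 0.0205
```

```bash
python3 st.py
```

```text
t 21.8 jig x,y mm [ -59.1 -140. ] z 0.0405 yaw 95.21 tilt jx,jy deg [0.24 0.08] Fj [ 1.62 -1.58 -4.59] M [-0.29 -0.31 -0.01] op 0.0205
```

{"api": "drive_tool", "payload": {
  "motion": [
    {"rot": [0.002,0.002,-0.002],"slide": [0.1,-0.008,0.006],"jaw": -1},
    {"rot": [0.002,0.002,0],"slide": [0.1,-0.005,0.003],"jaw": -1},
    {"rot": [0,0.002,0],"slide": [0.1,-0.005,0],"jaw": -1}
  ]
}}

```text
clock: 22.1
tool_pos: [0.4926, -0.0779, 0.0404]
tool_rot: [[-0.092, 0.996, 0.003], [0.996, 0.092, 0.005], [0.005, 0.003, -1.0]]
force: [2.5, -2.1, -4.8]
opening: 0.0206
```

```bash
python3 st.py; python3 w.py w13
```

```text
t 22.1 jig x,y mm [ -58.9 -124.7] z 0.0404 yaw 95.27 tilt jx,jy deg [0.17 0.27] Fj [ 2.26 -2.32 -4.82] M [-0.5  -0.46 -0.02] op 0.0206
22.1 [ 0.49259328 -0.07794413  0.04042154] 95.27076060230893
```

View pics/w13.png

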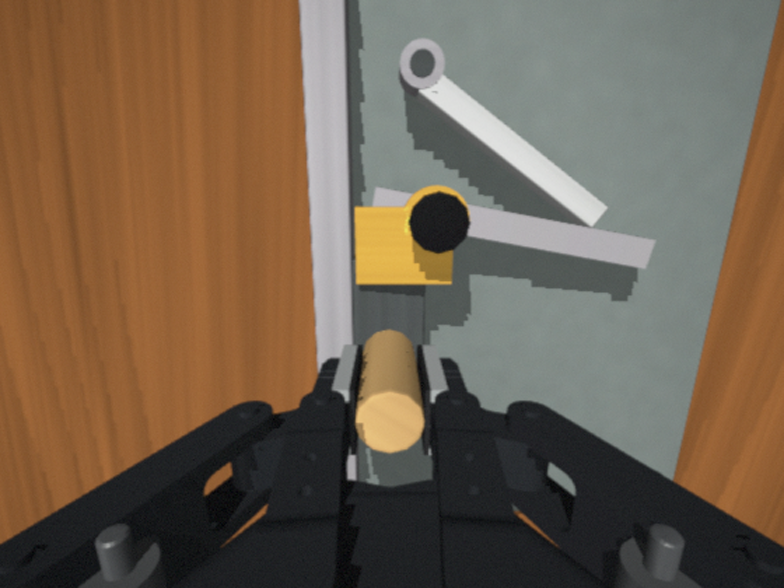

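The locked blade is now pushing the arm's tip; the arm is swinging. Continue.

{"api": "drive_tool", "payload": {
  "motion": [
    {"rot": [0.001,0,-0.002],"slide": [0.1,-0.005,0.004],"jaw": -1},
    {"rot": [0.001,0,-0.001],"slide": [0.1,-0.005,0.003],"jaw": -1},
    {"rot": [0,0,0],"slide": [0.08,-0.005,0],"jaw": -1}
  ]
}}

```text
clock: 22.45
tool_pos: [0.4911, -0.0625, 0.0404]
tool_rot: [[-0.094, 0.996, 0.003], [0.996, 0.094, 0.005], [0.005, 0.003, -1.0]]
force: [1.8, -1.2, -3.8]
opening: 0.0204
```

```bash
python3 st.py
```

```text
t 22.45 jig x,y mm [ -59.  -109.1] z 0.0404 yaw 95.39 tilt jx,jy deg [0.17 0.3 ] Fj [ 1.64 -1.35 -3.78] M [-0.58 -0.58 -0.14] op 0.0204
```

{"api": "drive_tool", "payload": {
  "motion": [
    {"rot": [0.001,0.001,-0.002],"slide": [0.09,-0.005,0.003],"jaw": -1},
    {"rot": [0.001,0.001,-0.001],"slide": [0.08,-0.005,0.002],"jaw": -1}
  ]
}}

```text
clock: 22.65
tool_pos: [0.4904, -0.0534, 0.0403]
tool_rot: [[-0.096, 0.995, 0.002], [0.995, 0.096, 0.007], [0.007, 0.003, -1.0]]
force: [2.7, -3.0, -4.5]
opening: 0.0207
```

```bash
python3 st.py
```

```text
t 22.65 jig x,y mm [ -58.9 -100. ] z 0.0403 yaw 95.52 tilt jx,jy deg [0.16 0.38] Fj [ 2.38 -3.21 -4.51] M [-0.65 -0.69 -0.13] op 0.0207
```

{"api": "drive_tool", "payload": {
  "motion": [
    {"rot": [0.001,-0.002,0.002],"slide": [0.07,-0.005,0.004],"jaw": -1},
    {"rot": [0.001,-0.002,0.002],"slide": [0.06,-0.005,0.003],"jaw": -1}
  ]
}}

```text
clock: 22.85
tool_pos: [0.4897, -0.0468, 0.0402]
tool_rot: [[-0.093, 0.996, 0.002], [0.996, 0.093, 0.003], [0.003, 0.002, -1.0]]
force: [2.4, -3.5, -3.4]
opening: 0.0205
```

```bash
python3 st.py; python3 w.py w14
```

```text
t 22.85 jig x,y mm [-58.9 -93.4] z 0.0402 yaw 95.32 tilt jx,jy deg [0.12 0.15] Fj [ 2.1  -3.73 -3.36] M [-0.82 -0.7  -0.09] op 0.0205
22.85 [ 0.48971079 -0.04676765  0.0402348 ] 95.31891838418036
```

View pics/w14.png

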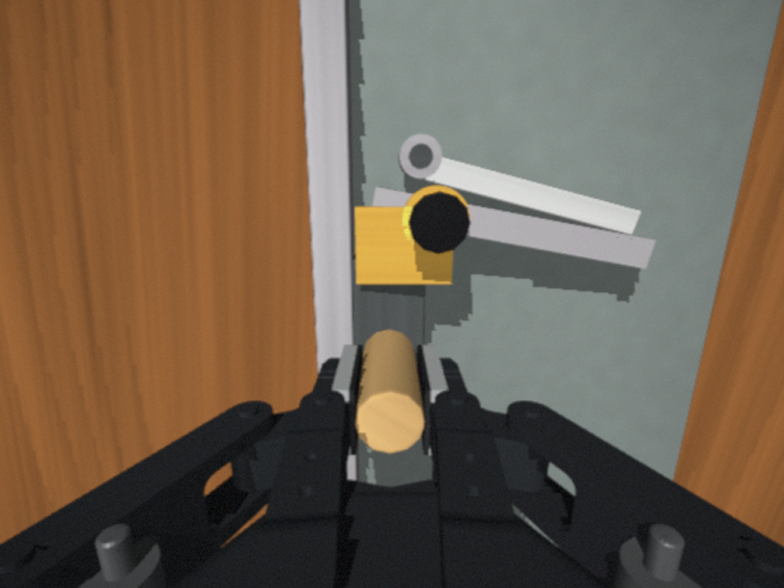

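{"api": "drive_tool", "payload": {
  "motion": [
    {"rot": [0,0.001,-0.001],"slide": [0.05,-0.005,0.003],"jaw": -1},
    {"rot": [0,0.001,-0.001],"slide": [0.045,-0.005,0.002],"jaw": -1}
  ]
}}

```text
clock: 23.1
tool_pos: [0.4892, -0.0415, 0.0403]
tool_rot: [[-0.095, 0.996, 0.003], [0.996, 0.095, 0.004], [0.004, 0.003, -1.0]]
force: [2.5, -2.4, -3.9]
opening: 0.0208
```

```bash
python3 st.py
```

```text
t 23.1 jig x,y mm [-58.9 -88.1] z 0.0403 yaw 95.43 tilt jx,jy deg [0.19 0.23] Fj [ 2.22 -2.66 -3.95] M [-0.71 -0.8  -0.14] op 0.0208
```

{"api": "drive_tool", "payload": {
  "motion": [
    {"rot": [0,0.001,-0.001],"slide": [0.045,-0.005,0.002],"jaw": -1},
    {"rot": [0,0.001,-0.001],"slide": [0.045,-0.005,0.002],"jaw": -1}
  ]
}}

```text
clock: 23.3
tool_pos: [0.489, -0.0403, 0.0404]
tool_rot: [[-0.094, 0.996, 0.004], [0.996, 0.094, 0.001], [0.001, 0.004, -1.0]]
force: [3.2, -8.3, -2.0]
opening: 0.0208
```

```bash
python3 st.py
```

```text
t 23.3 jig x,y mm [-59.  -86.9] z 0.0404 yaw 95.39 tilt jx,jy deg [0.23 0.06] Fj [ 2.42 -8.59 -1.98] M [-1.72 -0.96 -0.  ] op 0.0208
```

{"api": "drive_tool", "payload": {
  "motion": [
    {"rot": [0,0.006,-0.001],"slide": [0.06,-0.005,0.003],"jaw": -1},
    {"rot": [0,0.008,-0.002],"slide": [0.08,-0.005,0.003],"jaw": -1},
    {"rot": [0,0.008,-0.002],"slide": [0.08,-0.005,0.003],"jaw": -1}
  ]
}}

```text
clock: 23.6
tool_pos: [0.489, -0.0402, 0.0405]
tool_rot: [[-0.091, 0.996, 0.004], [0.996, 0.091, 0.005], [0.005, 0.005, -1.0]]
force: [3.0, -8.7, -3.8]
opening: 0.0202
```

```bash
python3 st.py
```

```text
t 23.6 jig x,y mm [-59.1 -86.7] z 0.0405 yaw 95.22 tilt jx,jy deg [0.28 0.26] Fj [ 2.14 -8.93 -3.8 ] M [-2.14 -1.02  0.02] op 0.0202
```

{"api": "drive_tool", "payload": {
  "motion": [
    {"rot": [0,0.006,-0.002],"slide": [0.11,-0.005,0.004],"jaw": -1},
    {"rot": [0,0.008,-0.002],"slide": [0.12,-0.005,0.004],"jaw": -1},
    {"rot": [0,0.008,-0.002],"slide": [0.12,-0.005,0.004],"jaw": -1},
    {"rot": [0,0.008,-0.002],"slide": [0.12,-0.005,0.004],"jaw": -1}
  ]
}}

```text
clock: 24.0
tool_pos: [0.4889, -0.0401, 0.0405]
tool_rot: [[-0.083, 0.997, 0.006], [0.997, 0.083, -0.001], [-0.001, 0.006, -1.0]]
force: [4.4, -11.3, -3.1]
opening: 0.0208
```

```bash
python3 st.py; python3 w.py w15; python3 - <<'E'
from h import *
c=load("w15.npz")
im=c["image"][:,:,::-1]
cv2.imwrite("pics/w15z.png",cv2.resize(im[70:220,210:480],None,fx=2.9,fy=2.9,interpolation=cv2.INTER_CUBIC))
E
```

```text
t 24.0 jig x,y mm [-59.1 -86.7] z 0.0405 yaw 94.78 tilt jx,jy deg [ 0.32 -0.07] Fj [  3.31 -11.62  -3.12] M [-2.72 -1.12  0.18] op 0.0208
24.0 [ 0.48893474 -0.04010596  0.04051196] 94.777749860828
```

View pics/w15z.png

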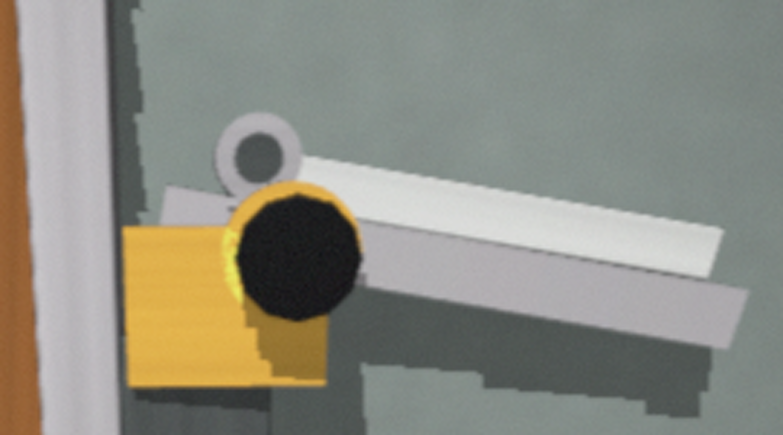

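{"api": "drive_tool", "payload": {
  "motion": [
    {"rot": [0,0.003,-0.01],"slide": [0.1,-0.01,0.004],"jaw": -1},
    {"rot": [0,0.003,-0.01],"slide": [0.1,-0.01,0.004],"jaw": -1},
    {"rot": [0,0.003,-0.008],"slide": [0.1,-0.01,0.004],"jaw": -1}
  ]
}}

```text
clock: 24.35
tool_pos: [0.4888, -0.0399, 0.041]
tool_rot: [[-0.093, 0.996, 0.009], [0.996, 0.093, -0.012], [-0.012, 0.008, -1.0]]
force: [4.8, -10.6, 0.2]
opening: 0.0209
```

```bash
python3 st.py
```

```text
t 24.35 jig x,y mm [-59.2 -86.5] z 0.041 yaw 95.34 tilt jx,jy deg [ 0.45 -0.71] Fj [  3.76 -10.97   0.24] M [-2.23 -0.95 -0.18] op 0.0209
```

{"api": "drive_tool", "payload": {
  "motion": [
    {"rot": [0.003,0.012,-0.003],"slide": [0.08,-0.005,0.008],"jaw": -1},
    {"rot": [0.002,0.01,-0.003],"slide": [0.08,-0.005,0.006],"jaw": -1},
    {"rot": [0,0.006,-0.002],"slide": [0.06,-0.005,0.004],"jaw": -1},
    {"rot": [0,0,0],"slide": [0.03,0,0.002],"jaw": -1}
  ]
}}

```text
clock: 24.75
tool_pos: [0.489, -0.0401, 0.041]
tool_rot: [[-0.09, 0.996, 0.006], [0.996, 0.09, -0.005], [-0.006, 0.005, -1.0]]
force: [3.5, -2.6, -4.6]
opening: 0.0206
```

```bash
python3 st.py
```

```text
t 24.75 jig x,y mm [-59.  -86.7] z 0.041 yaw 95.17 tilt jx,jy deg [ 0.3  -0.34] Fj [ 3.23 -2.91 -4.6 ] M [-0.9  -0.74  0.1 ] op 0.0206
```

{"api": "drive_tool", "payload": {
  "motion": [
    {"rot": [0.002,0.008,-0.002],"slide": [0.04,-0.005,0.015],"jaw": -1},
    {"rot": [0,0.004,-0.002],"slide": [0.04,-0.005,0.012],"jaw": -1},
    {"rot": [0,0,0],"slide": [0.03,-0.005,0.003],"jaw": -1}
  ]
}}

```text
clock: 25.05
tool_pos: [0.489, -0.0404, 0.0405]
tool_rot: [[-0.09, 0.996, 0.005], [0.996, 0.09, -0.003], [-0.004, 0.005, -1.0]]
force: [3.3, -3.8, -4.3]
opening: 0.0206
```

```bash
python3 st.py
```

```text
t 25.05 jig x,y mm [-59. -87.] z 0.0405 yaw 95.15 tilt jx,jy deg [ 0.29 -0.22] Fj [ 2.93 -4.09 -4.31] M [-0.94 -0.81  0.03] op 0.0206
```

{"api": "drive_tool", "payload": {
  "motion": [
    {"rot": [0,0.006,-0.002],"slide": [0.05,-0.005,0.02],"jaw": -1},
    {"rot": [0,0.006,-0.002],"slide": [0.08,-0.005,0.01],"jaw": -1},
    {"rot": [0,0.006,-0.003],"slide": [0.08,-0.005,0.004],"jaw": -1},
    {"rot": [0,0.006,-0.003],"slide": [0.08,-0.005,0.004],"jaw": -1}
  ]
}}

```text
clock: 25.45
tool_pos: [0.4889, -0.0401, 0.0406]
tool_rot: [[-0.089, 0.996, 0.007], [0.996, 0.089, -0.003], [-0.004, 0.007, -1.0]]
force: [3.3, -8.0, -3.0]
opening: 0.0206
```

```bash
python3 st.py
```

```text
t 25.45 jig x,y mm [-59.1 -86.7] z 0.0406 yaw 95.09 tilt jx,jy deg [ 0.39 -0.21] Fj [ 2.55 -8.24 -3.04] M [-2.1  -1.07  0.09] op 0.0206
```

Good; now relax and release.

{"api": "drive_tool", "payload": {
  "motion": [
    {"rot": [0,0,-0.004],"slide": [0.03,-0.005,0.006],"jaw": -1},
    {"rot": [0,0,0],"slide": [0.01,0,0.006],"jaw": -1},
    {"rot": [0,0,0],"slide": [0.01,0,0.004],"jaw": -0.6},
    {"rot": [0,0,0],"slide": [0,0,0],"jaw": 0},
    {"rot": [0,0,0],"slide": [0,0,0],"jaw": 0.2}
  ]
}}

```text
clock: 25.95
tool_pos: [0.4859, -0.0377, 0.0402]
tool_rot: [[-0.092, 0.996, 0.002], [0.996, 0.092, -0.004], [-0.004, 0.002, -1.0]]
force: [0.4, -0.5, -0.3]
opening: 0.0485
```

```bash
python3 st.py; python3 w.py w16; python3 - <<'E'
from h import *
c=load("w16.npz")
im=c["image"][:,:,::-1]
cv2.imwrite("pics/w16z.png",cv2.resize(im[70:340,190:480],None,fx=2.2,fy=2.2,interpolation=cv2.INTER_CUBIC))
E
```

```text
t 25.95 jig x,y mm [-61.8 -84. ] z 0.0402 yaw 95.29 tilt jx,jy deg [ 0.12 -0.23] Fj [ 0.37 -0.52 -0.3 ] M [ 0.02 -0.01  0.  ] op 0.0485
25.95 [ 0.48593844 -0.03765443  0.04021501] 95.29319238891973
```

View pics/w16z.png

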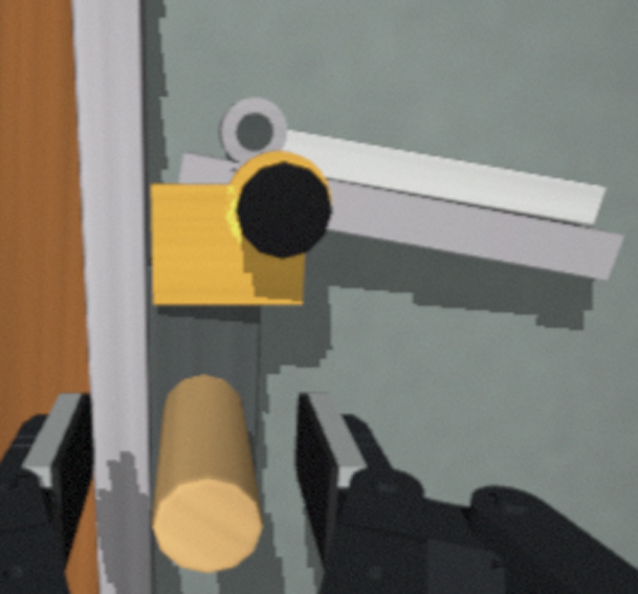

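{"api": "drive_tool", "payload": {
  "motion": [
    {"rot": [0,0,0],"slide": [-0.02,0.05,-0.3],"jaw": 0.2},
    {"rot": [0,0,0],"slide": [0,0,-0.6],"jaw": 0.2},
    {"rot": [0,0,0],"slide": [0,0,-0.9],"jaw": 0.2},
    {"rot": [0,0,0],"slide": [0.2,0,-1],"jaw": 0.2},
    {"rot": [0,0,0],"slide": [0.4,0.2,-0.8],"jaw": 0.2}
  ]
}}

```text
clock: 26.5
tool_pos: [0.4858, -0.004, 0.2182]
tool_rot: [[-0.096, 0.995, -0.027], [0.995, 0.096, 0.001], [0.003, -0.027, -1.0]]
force: [1.9, -0.2, -0.7]
opening: 0.0515
```

{"api": "drive_tool", "payload": {
  "motion": [
    {"rot": [0,0,0],"slide": [0.3,0,-0.6],"jaw": 0.2},
    {"rot": [0,0,0],"slide": [0,0,0],"jaw": 0.2},
    {"rot": [0,0,0],"slide": [0,0,0],"jaw": 0.2}
  ]
}}

```text
clock: 26.8
tool_pos: [0.4857, 0.0183, 0.2548]
tool_rot: [[-0.106, 0.994, -0.018], [0.994, 0.106, 0.005], [0.007, -0.017, -1.0]]
force: [-0.6, 0.4, -0.2]
opening: 0.0512
```

```bash
python3 st.py; python3 w.py w17
```

```text
t 26.8 jig x,y mm [-56.8 -28.2] z 0.2548 yaw 96.09 tilt jx,jy deg [-1.    0.37] Fj [-0.54  0.41 -0.18] M [ 0.01 -0.    0.02] op 0.0512
26.8 [0.48573147 0.01834805 0.25482895] 96.09040906434977
```

View pics/w17.png

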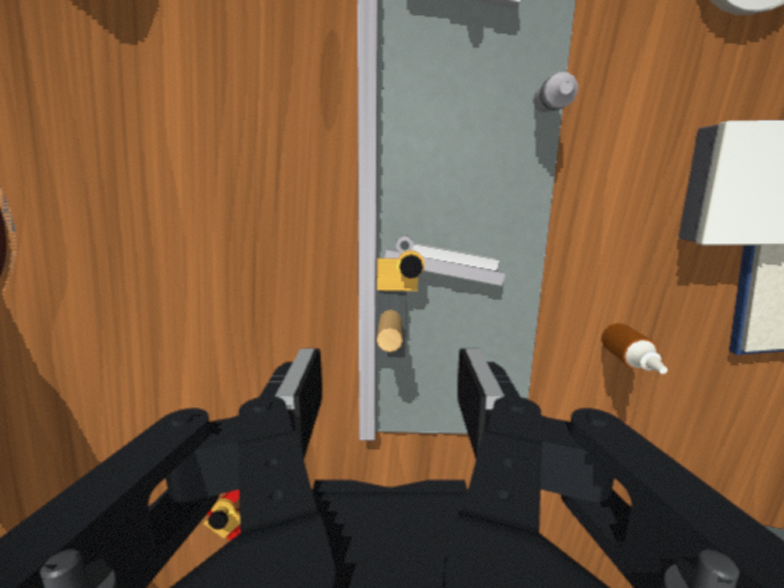

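{"api": "drive_tool", "payload": {
  "motion": [
    {"rot": [0,0,0],"slide": [0.6,0,0],"jaw": 0.2},
    {"rot": [0,0,0],"slide": [0.6,0,0],"jaw": 0.2},
    {"rot": [0,0,0],"slide": [0.1,0,0],"jaw": 0.2},
    {"rot": [0,0,0],"slide": [0,0,0],"jaw": 0.2},
    {"rot": [0,0,0],"slide": [0,0,0],"jaw": 0.2}
  ]
}}

```text
clock: 27.35
tool_pos: [0.4742, 0.0799, 0.2477]
tool_rot: [[-0.101, 0.994, -0.035], [0.995, 0.101, 0.001], [0.004, -0.035, -0.999]]
force: [1.3, 0.2, 0.7]
opening: 0.051
```

```bash
python3 st.py; python3 w.py w18; python3 - <<'E'
from h import *
c=load("w18.npz");im=c["image"].astype(int)
m=((im.min(2)>195)).astype(np.uint8)
cs,_=cv2.findContours(m,cv2.RETR_EXTERNAL,cv2.CHAIN_APPROX_NONE)
for k in cs:
    if cv2.contourArea(k)>100: print(cv2.contourArea(k),cv2.boundingRect(k))
cv2.imwrite("pics/w18m.png",cv2.resize(m*255,None,fx=1.4,fy=1.4))
E
```

```text
t 27.35 jig x,y mm [-62.6  34.1] z 0.2477 yaw 95.79 tilt jx,jy deg [-2.01  0.23] Fj [1.3  0.07 0.71] M [-0.01 -0.08  0.04] op 0.051
27.35 [0.47416596 0.07987499 0.24770981] 95.78913804643753
198.5 (453, 290, 27, 26)
318.5 (301, 222, 60, 17)
3631.5 (506, 141, 54, 83)
195.5 (350, 46, 28, 13)
246.0 (304, 37, 35, 15)
2585.5 (512, 0, 48, 62)
```

View pics/w18.png

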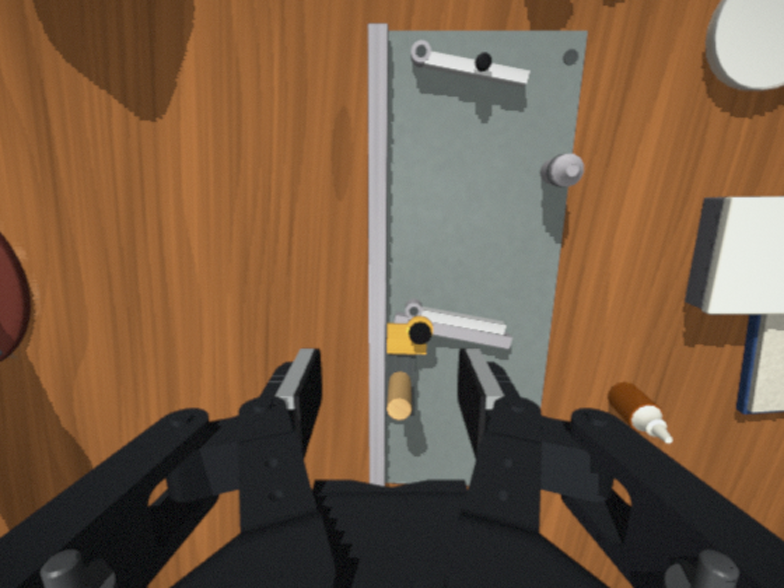

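```bash
python3 - <<'E'
from h import *
c=load("w18.npz");g=cv2.GaussianBlur(c["image"].astype(np.float32).mean(2),(3,3),0)
P=np.array(c["pose"])
def fit(cols,r0,r1,skip=()):
    pts=[]
    for u in cols:
        if u in skip: continue
        a,b=r0(u),r1(u);d=np.clip(np.diff(g[a:b,u]),0,None)
        d[d<d.max()*.4]=0
        if d.max()<4: continue
        pts.append(plane(c,(u,a+.5+(d*np.arange(len(d))).sum()/d.sum()),.021)[:2])
    p=np.array(pts,np.float32);vx,vy,x,y=cv2.fitLine(p,cv2.DIST_HUBER,0,.01,.01).ravel()
    r=((p-[x,y])@[-vy,vx]);
    if vx<0:vx,vy=-vx,-vy
    return np.degrees(np.arctan2(vy,vx)),len(p),r.std()*1e3
L=lambda u:36+(u-308)*13/70
R_=lambda u:221+(u-303)*11/58
print("ref",fit(range(310,374),lambda u:int(L(u))-5,lambda u:int(L(u))+6,range(336,356)))
print("set",fit(range(308,357),lambda u:int(R_(u))-5,lambda u:int(R_(u))+6))
# blade lower edge (bright->dark)
g2=g
g=-g
B=lambda u:242+(u-310)*6/52
print("blade lower",fit(range(312,362),lambda u:int(B(u))-5,lambda u:int(B(u))+6))
E
cat > /dev/null; python3 - <<'E'
import cv2
im=cv2.imread("pics/w18.png")
cv2.imwrite("pics/w18z.png",cv2.resize(im[280:440,340:560],None,fx=3.6,fy=3.6,interpolation=cv2.INTER_CUBIC))
E
```

```text
ref (np.float32(-4.6472645), 44, np.float32(0.14134613))
set (np.float32(-4.470503), 49, np.float32(0.28208676))
blade lower (np.float32(-4.9331455), 50, np.float32(0.4766375))
```

View pics/w18z.png

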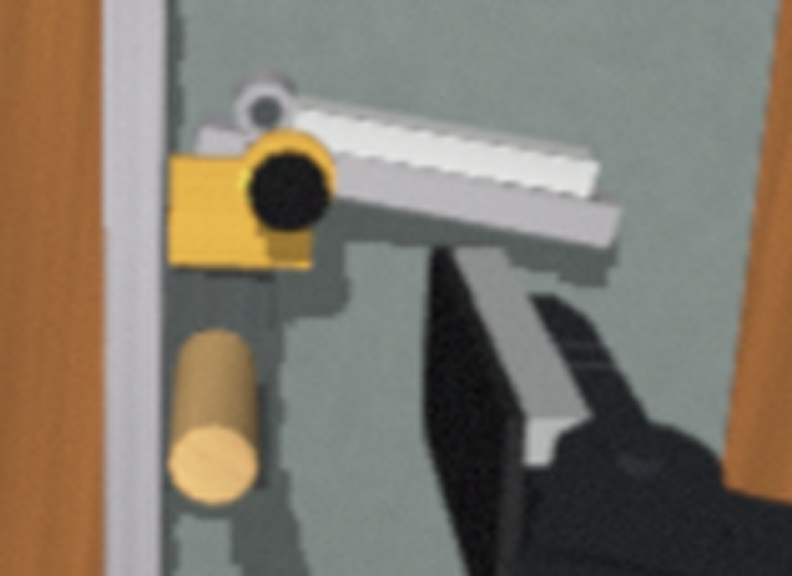

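```bash
python3 - <<'E'
from plant import robot
print(robot.job_done()); print(robot.get_state()["clock"])
E
```

```text
the job is handed in; nothing more can be done
None
the job is handed in; nothing more can be done
```

The job is handed in at about 27 s of the allowed 72 s. The hand-in gives no verdict, so I can't confirm how the steps were judged.

- **Clamped arm:** I seated the bevel against the left arm, with the stock on the rail and the push along the rail at about 10–13 N. I then released it and pressed the lock with the closed fingers. It took more than the stated 10 N: about 15 N was the most I read, then it snapped down 4.7 mm and the force dropped, so I take it as home.
- **Right-hand arm:** I carried the locked bevel over and slid it up the rail until the arm swung round and movement stopped, holding about 8–12 N. I then let go and backed off.

**Last checks**
- In the last wrist picture the two arms differ by about 0.2° (-4.65° clamped, -4.47° set); the limit is 1.4°.
- The blade's lower edge fitted about 0.5° off the arm, with a noisier fit, which is still inside the limit.
- By eye, the stock lies along the rail, the heel touches the barrel and the gripper is clear of everything.

**Disagreements and gaps**
- While I pushed hardest at the clamped arm, the bevel pitched up to about 1.6°. I levelled it and pushed again before locking.
- I had no direct reading of the barrel contact force, so the 1.5 N seating is inferred from the wrist force above sliding friction.
- I didn't measure the clamped arm's tip or the other bench items again. I saw no movement in the pictures, and the forces gave no sign of contact with them.

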